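# Mount a gauge head on a vacuum chamber through a reducer

## Robot

A 7-joint arm with a two-finger parallel gripper is mounted at the origin on a cart in front of the work surface, level with it; the furniture and walls round the work are solid. World frame = base frame: x ahead of the robot, y to its left, z up, the work surface at z = 0. Lengths are in m, angles in rad, forces in N, time in s.
With the tool pointing down it reaches from about 0.4 to 0.9 m from the base axis. Payload 5.5 kg.
Tool frame: the origin (TCP) lies midway between the tips of the shut fingers; the grasp point (between the pads) lies 19 mm behind it; z points along the fingers, y is the line along which they close (so a half turn about z gives the same grasp; the last joint's range is limited). The gripper opens to 92 mm and grips with 3 to 60 N. Pads are 19 mm wide; open, the fingers measure 130 mm over their backs; the gripper's body (75 mm by 190 mm) begins 47 mm behind the grasp point.
Start: joints at [1.457, 0.501, -0.427, 1.55, 0.221, 1.138, -0.21], TCP at [0.239, -0.604, 0.227] pointing down, gripper open.
Joint ranges: [-2.88, 2.88], [-0.31, 2.03], [-1.54, 1.56], [0.2, 2.42], [-1.41, 4.55], [0.19, 2.02], [-2.57, 2.57]. Speed limits (rad/s): [2.57, 2.57, 3.14, 3.14, 3.14, 3.14, 3.14].

## Interface

Orientations are given as a rotation vector (axis times angle).
In Python, from plant import telemetry, vision, job gives the robot as it stands.
- The arm moves only by the tool step_arm, never from a script. Its argument "steps" is a list that holds one entry, the list of rows, each a list of 6 numbers: the shift along the tool's x, y, z in cm, then the turn, a rotation vector about the tool's x, y, z in degrees. In form: [[[tx, ty, tz, rx, ry, rz], ...]]. A call has 1 to 10 rows; each row is the pose to reach, as a shift and turn from the pose commanded when the call began, along the tool's axes at that moment; what a row does not reach only later rows make up. A row lasts 1/8 s, in which the tool goes at most 62.5 mm and 10.7 degrees, less where a joint would pass 70% of its speed; a pose out of reach is approached as far as the arm can. A call with a gripper value outside its range is refused whole. "grip" is the closure, from 0 (fully open) to 1 (shut), set as the call begins (left out, the last holds). The fingers move at their own pace and stop on an object; "grip_force" is the grip in N (left out, the last holds). Time passes only in rows, so rows that repeat a pose let the fingers close. It gives the time, the measured TCP pose, the force, the opening and the grip force at its end, in the units of the state.
- telemetry.read_state(): the state, without advancing time (a new reading comes with each control period).
- vision.get_image(name): name is "scene" or "top" or "wrist"; returns a dict with "frame" (384x512x3 uint8, red, green, blue), "camera_matrix" (3x3 intrinsics, pixels), "D" ([k1, k2, p1, p2, k3] as OpenCV has them; the pictures are not rectified), "position" and "orientation" of the camera in the world. Camera axes: x right, y up, looking along -z (the intrinsics and any distortion apply to the point x, -y, -z); pixel columns grow to the right and rows downward; lengths in m; the calibration is good to about 2 mm. A picture is of the moment at which its call begins. There is no depth.
- job.job_done(): hands the job in; it is judged then, once.
The state is a dict: "time_s": time; "joints": joint angles; "joint_velocities": joint speeds; "joint_efforts": joint torques, N m; "tool_pos": TCP position; "eef_rot": TCP orientation; "wrist_force": force on the tool from outside, world axes, zero at the start; "wrist_torque": the same for the moment, N m; "gripper_width": finger opening in m; "gripper_force": force on a finger pad.
Only numpy, scipy, OpenCV 4.12 (cv2) and the standard library are available. Lean on these libraries where they do the work, as an engineer would, in place of code of your own. Each camera call takes 0.05 s, during which the arm holds its last target. There are 200 camera calls.

## Task

Mount the gauge head on the open port on top of the vacuum chamber, building up from the port: first seat the large sealing ring in the port, then stand the conical reducer on it with the wide end down, then seat the small sealing ring in the reducer's top, and last set the gauge head upright on that ring, every joint fully home and square, ready for clamping. The gauge head is delicate, so never drop it or knock it over, and leave the two blank caps and the two clamps where they lie.

Things in the scene. Friction and masses are not known exactly. Their poses are not given: they have to be found in the camera images.
- port_face (a point): Centre of the face of the open port on top of the fixed vacuum chamber (62 mm aluminium cube, 83 mm over its side covers, valve knob 56 mm out at one side, on a 104 mm square plate). Steel flange 55 mm across, face 94 mm above the bench; in it a recess 43.4 mm across, 5 mm deep, with 1.5 mm chamfer, for the large ring's spigot. z is up. Chamber place and turn vary.
- ring_large_center (a point): Centre of the large sealing ring (loose, lies flat, sides alike): steel tube 40 mm outside, 34 inside, 14 high; round its middle a black O-ring 57 mm across, 6 thick (4 to 10 mm above the underside), so a chamfered 4 mm spigot stands out on either side. Seated: O-ring on the port face, this point 3 mm above that face, spigot in the recess with 1.7 mm play all round. z is its axis. 45 g.
- reducer_center (a point): Centre (22.5 mm up) of the steel reducer (loose, stands wide end down): 45 mm high, bottom flange 55 mm across, cone, top flange 40 mm across whose rim (40.5 to 45 mm up) can be gripped; neck below it 27 mm. Chamfered recesses 5 mm deep: 43.4 mm across underneath, 28.4 mm on top. Seated on the large ring: underside 6 mm above the port face. z is its axis, to the narrow end. 240 g.
- ring_small_center (a point): Centre of the small sealing ring (loose, lies flat, sides alike): as the large one, but steel tube 25 mm outside, 20 inside, O-ring 42 mm across; also 14 mm high, O-ring 4 to 10 mm above the underside, 4 mm chamfered spigots. Seated in the reducer's top: this point 3 mm above the reducer's top face, 1.7 mm play all round. z is its axis. 25 g.
- gauge_center (a point): Centre (42 mm up) of the vacuum gauge head (loose, stands upright on its flange): 84 mm high, steel bottom flange 40 mm across, 5 thick; neck 26 mm across; from 22 to 81 mm up a round body 36 mm across (aluminium, then grey plastic); black socket on top. Chamfered recess underneath 28.4 mm across, 5 deep. Seated: underside 6 mm above the reducer's top face. z is its axis, up. 200 g.
- cap_large_center (a point): Large blank cap (loose bystander, not to be moved): flat closed steel disc 55 mm across, 8.5 mm high, lying flat. The point is 4 mm above its underside.
- cap_small_center (a point): Small blank cap (loose bystander, not to be moved): flat closed steel disc 40 mm across, 8.5 mm high, lying flat. The point is 4 mm above its underside.
- clamp_large_center (a point): Large hinged clamp (loose bystander, not to be moved): aluminium ring 73 mm across and 16 mm high with two lugs, a bolt and a wing nut on its own -x side (reaching 60 mm from the centre). The point is the ring's centre, 8 mm above its underside.
- clamp_small_center (a point): Small hinged clamp (loose bystander, not to be moved): the same 58 mm across, reaching 52 mm from the centre on its own -x side. The point is the ring's centre, 8 mm above its underside.
There are look-alikes about, which are no part of the job. What is shaped like the part that bears gauge_center but blue or yellow is not meant.

How it is judged:
By the outcome, as a careful person would: the job done as asked, in the order asked, and still so for the second after the job is handed in, with the robot touching nothing.
It also fails if it takes over 96 s, if anything falls off the work surface, if the arm or the gripper's body presses on something with over 40 N, if the wrist force passes 120 N, or if a joint passes its speed limit or range.

## Working session

There is one attempt and no reset: what is moved stays moved. The work goes in short steps, Python scripts to look and compute and a tool call to move; the robot and the scene stay as the last step left them, time stands still between calls to the robot, and variables do not carry over. Pictures are saved under pics/ and viewed, at most 14 in all, crops included, and the job is handed in when it is done.

Besides the shell and the picture viewer there is one more tool, called in YAML: its name, and indented under it one key for each argument. step_arm: Moves the arm, as the interface text tells. Its arguments: {"type":"object","properties":{"steps":{"type":"array"},"grip":{"type":"number"},"grip_force":{"type":"number"}},"required":["steps"]}

```bash
mkdir -p pics; cat > h.py <<'E'
import numpy as np, cv2
from scipy.spatial.transform import Rotation as R
from plant import telemetry, vision, job
def get(n,f=None):
    d=vision.get_image(n)
    if f: cv2.imwrite('pics/'+f,d['frame'][:,:,::-1])
    return d
def Rm(o):
    o=np.array(o,float)
    return o if o.shape==(3,3) else (R.from_rotvec(o) if o.size==3 else R.from_quat(o)).as_matrix()
def rays(d,px):
    px=np.array(px,float).reshape(-1,1,2)
    u=cv2.undistortPoints(px,np.array(d['camera_matrix'],float),np.array(d['D'],float)).reshape(-1,2)
    v=np.c_[u[:,0],-u[:,1],-np.ones(len(u))]@Rm(d['orientation']).T
    return np.array(d['position'],float),v
def plane(d,px,z):
    p,v=rays(d,px); return p+v*((z-p[2])/v[:,2])[:,None]
def proj(d,P):
    c=(np.array(P,float).reshape(-1,3)-np.array(d['position']))@Rm(d['orientation'])
    c=c*[1,-1,-1]
    return cv2.projectPoints(c,np.zeros(3),np.zeros(3),np.array(d['camera_matrix'],float),np.array(d['D'],float))[0].reshape(-1,2)
def tri(d1,p1,d2,p2):
    A=[];b=[]
    for d,p in((d1,p1),(d2,p2)):
        o,v=rays(d,p);v=v[0]/np.linalg.norm(v[0]);M=np.eye(3)-np.outer(v,v);A.append(M);b.append(M@o)
    return np.linalg.solve(A[0]+A[1],b[0]+b[1])
def st():
    s=telemetry.read_state();print('t',s['time_s'],'tcp',np.round(s['tool_pos'],4),'rot',np.round(s['eef_rot'],4),'w',s['gripper_width']);return s
def to_tool(dP):
    s=telemetry.read_state();return 100*Rm(s['eef_rot']).T@np.array(dP)
E
python3 - <<'E'
from h import *
s=st();print(Rm(s['eef_rot']).round(3))
for n in('scene','top','wrist'):
    d=get(n,n+'0.png');print(n,d['position'],Rm(d['orientation']).round(2).tolist(),np.array(d['camera_matrix']).round(1).tolist(),d['D'])
E
```

```text
t 0.0 tcp [ 0.2389 -0.6038  0.2257] rot [-3.0841e+00 -5.8810e-01  5.0000e-04] w 0.09192385862952956
[[ 0.93   0.368 -0.001]
 [ 0.368 -0.93   0.002]
 [ 0.    -0.002 -1.   ]]
scene [ 0.1372558  -0.36549182  0.64941353] [[0.85, 0.35, -0.38], [-0.52, 0.56, -0.65], [-0.02, 0.75, 0.66]] [[396.6, 0.0, 260.1], [0.0, 396.6, 191.1], [0.0, 0.0, 1.0]] [0.01230595 0.         0.         0.         0.        ]
top [0.30904518 0.18469521 1.0959248 ] [[-0.02, 0.99, -0.16], [-1.0, -0.02, -0.03], [-0.03, 0.16, 0.99]] [[480.4, 0.0, 258.1], [0.0, 480.4, 187.3], [0.0, 0.0, 1.0]] [0.01364642 0.         0.         0.         0.        ]
wrist [ 0.30890596 -0.5749112   0.38391641] [[0.37, 0.89, 0.26], [-0.93, 0.35, 0.1], [-0.0, -0.28, 0.96]] [[344.1, 0.0, 256.7], [0.0, 344.1, 192.2], [0.0, 0.0, 1.0]] [-0.05802714  0.          0.          0.          0.        ]
```

View pics/scene0.png

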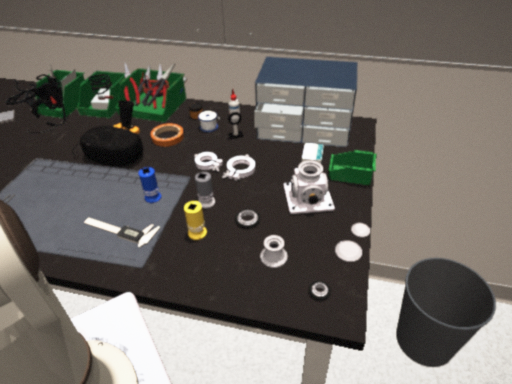

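View pics/top0.png

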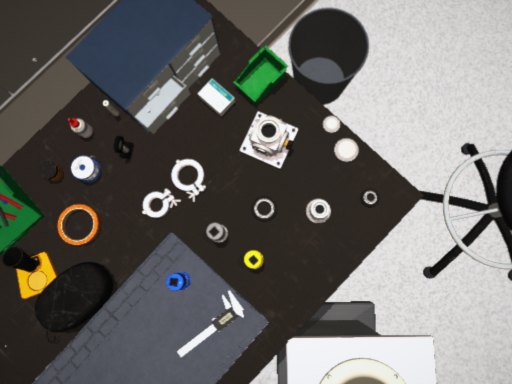

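The scene shows three gauge-shaped bodies: blue (150,184), yellow (196,220) and grey (204,190), so the grey one is the gauge. The large ring is at (247,218), with the orange ring (167,134) and clamps (208,160), (240,166) as look-alikes. The reducer is at (273,250), the small ring at (319,290), the port at (310,172) and the caps at (348,251), (361,230).
In the top view: grey (217,232), large ring (264,208), reducer (318,210), small ring (370,197), port (269,130).

```bash
python3 - <<'E'
from h import *
a=get('scene');b=get('top')
for n,p,q,z in [('gauge top',(204,175),(216,229),.084),('ringL',(247,218),(264,208),.007),('redu top',(273,241),(319,208),.045),('ringS',(319,290),(370,197),.007),('port',(311,168),(269,130),.094),('yellow',(194,206),(253,260),.084),('blue',(148,171),(178,281),.084),('capS',(361,230),(332,124),.008),('capL',(348,251),(346,149),.008),('clL',(240,166),(187,175),.016),('clS',(208,160),(156,204),.016)]:
    print(n,tri(a,p,b,q).round(3),plane(a,p,z)[0].round(3),plane(b,q,z)[0].round(3))
f=b['frame'][180:270,190:400,::-1];cv2.imwrite('pics/crop1.png',cv2.resize(f,None,fx=3.8,fy=3.8,interpolation=cv2.INTER_CUBIC))
E
```

```text
gauge top [0.385 0.303 0.087] [0.386 0.306 0.084] [0.385 0.303 0.084]
ringL [0.437 0.202 0.007] [0.436 0.202 0.007] [0.437 0.202 0.007]
redu top [0.429 0.082 0.048] [0.43  0.084 0.045] [0.43  0.081 0.045]
ringS [ 0.457 -0.039  0.007] [ 0.456 -0.039  0.007] [ 0.457 -0.039  0.007]
port [0.596 0.186 0.095] [0.598 0.186 0.094] [0.595 0.187 0.094]
yellow [0.322 0.225 0.083] [0.325 0.224 0.084] [0.319 0.226 0.084]
blue [0.28  0.381 0.09 ] [0.283 0.389 0.084] [0.279 0.383 0.084]
capS [0.632 0.039 0.003] [0.629 0.036 0.008] [0.63  0.04  0.008]
capL [0.571 0.009 0.001] [0.566 0.005 0.008] [0.57  0.01  0.008]
clL [0.517 0.379 0.008] [0.512 0.37  0.016] [0.515 0.378 0.016]
clS [0.453 0.449 0.009] [0.453 0.439 0.016] [0.45  0.448 0.016]
```

View pics/crop1.png

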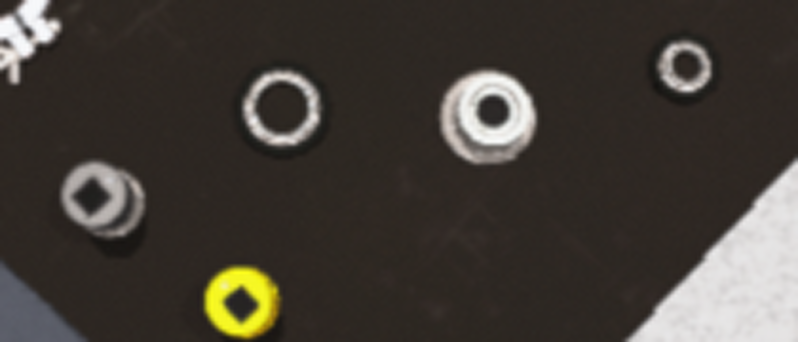

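View pics/wrist0.png

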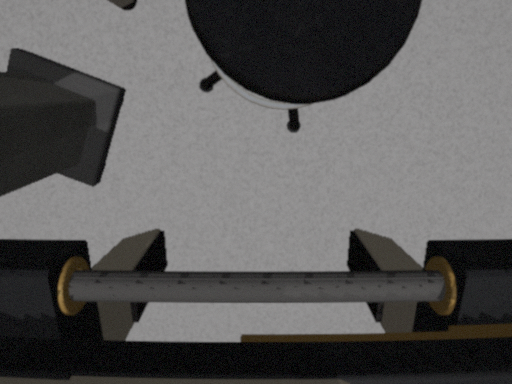

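Close crop: the grey body is at left (100,198), yellow at (240,302), the large ring at (282,108), the reducer at (490,112) and the small ring at (685,67). The choice is confirmed.
The wrist view shows only floor and the fingers. I'll head for the large ring.

step_arm:
  steps:
    - [[38, -34, 2, 0, 0, -55], [38, -34, 2, 0, 0, -55], [38, -34, 2, 0, 0, -55], [38, -34, 2, 0, 0, -55], [38, -34, 2, 0, 0, -55], [38, -34, 2, 0, 0, -55], [38, -34, 2, 0, 0, -55], [38, -34, 2, 0, 0, -55], [38, -34, 2, 0, 0, -55], [38, -34, 2, 0, 0, -55]]
  grip: 0.2

```text
time_s: 1.5
tool_pos: [0.4675, -0.148, 0.2067]
eef_rot: [2.464, 1.949, -0.001]
wrist_force: [-0.2, -0.9, -0.3]
gripper_width: 0.0736
gripper_force: 0.0
```

```bash
cat >> h.py <<'E'
def go(x,y,z,az):
    # print move (cm, deg) to TCP x,y,z with tool x-axis azimuth az, tool straight down
    s=st();M=Rm(s['eef_rot']);a=np.radians(az)
    T=np.array([[np.cos(a),np.sin(a),0],[np.sin(a),-np.cos(a),0],[0,0,-1]])
    sh=100*M.T@(np.array([x,y,z])-s['tool_pos'])
    r=np.degrees(R.from_matrix(M.T@T).as_rotvec())
    print('go',sh.round(2),r.round(2),'rows',round(max(np.linalg.norm(sh)/6.25,np.linalg.norm(r)/10.7),1),'F',np.round(s['wrist_force'],1),'gf',s['gripper_force'])
E
python3 -c "
from h import *
go(.437,.202,.15,135)"
```

```text
t 1.5 tcp [ 0.4675 -0.148   0.2067] rot [ 2.4635e+00  1.9494e+00 -5.0000e-04] w 0.07363194518960843
go [ 33.37 -11.02   5.66] [-2.000e-02  1.000e-02 -5.829e+01] rows 5.7 F [-0.2 -0.9 -0.3] gf 0.0
```

step_arm:
  steps:
    - [[33.4, -11, 5.7, 0, 0, -58.3], [33.4, -11, 5.7, 0, 0, -58.3], [33.4, -11, 5.7, 0, 0, -58.3], [33.4, -11, 5.7, 0, 0, -58.3], [33.4, -11, 5.7, 0, 0, -58.3], [33.4, -11, 5.7, 0, 0, -58.3], [33.4, -11, 5.7, 0, 0, -58.3], [33.4, -11, 5.7, 0, 0, -58.3], [33.4, -11, 5.7, 0, 0, -58.3], [33.4, -11, 5.7, 0, 0, -58.3]]

```text
time_s: 2.75
tool_pos: [0.4386, 0.2002, 0.1498]
eef_rot: [1.209, 2.899, -0.001]
wrist_force: [-0.9, -0.0, -0.5]
gripper_width: 0.0735
gripper_force: 0.0
```

```bash
python3 -c "
from h import *
d=get('wrist','w1.png');go(.437,.202,.003,135);print(proj(d,[[.437,.202,.007],[.437,.202,.014]]), st()['joints'])"
```

```text
t 2.8 tcp [0.4384 0.2006 0.1498] rot [ 1.2085e+00  2.8991e+00 -8.0000e-04] w 0.07342457519146103
go [ 0.22  0.   14.68] [-0.01  0.04 -0.26] rows 2.3 F [-0.4 -0.4  0.1] gf 0.0
t 2.8 tcp [0.4384 0.2006 0.1498] rot [ 1.2085e+00  2.8991e+00 -8.0000e-04] w 0.07342457519146103
[[255.89377915 177.64449918]
 [255.87258667 179.54800895]] [ 0.38376087  0.48182046 -1.06467078  2.01986931  0.52526417  0.94369912
 -0.17506337]
```

View pics/w1.png

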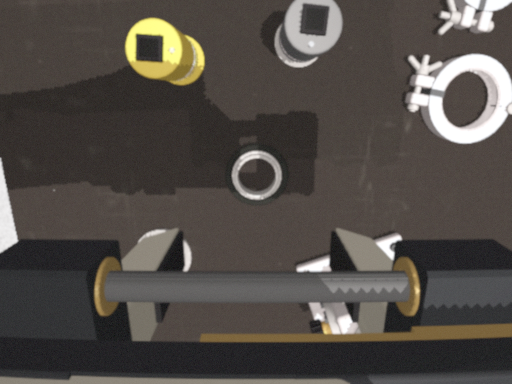

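The large ring is at (257,176), its bright tube clear of everything. Yellow is at (165,50), the grey gauge at (310,30), a clamp at (465,98). I'll measure the ring's centre, drop down and measure again.

```bash
cat >> h.py <<'E'
def ell(d,px,r,thr=110,inner=False,sat=60):
    # ellipse of bright grey blob nearest to px within radius r
    f=d['frame'];hsv=cv2.cvtColor(f,cv2.COLOR_RGB2HSV)
    m=((hsv[...,2]>thr)&(hsv[...,1]<sat)).astype(np.uint8)
    w=np.zeros_like(m);cv2.circle(w,(int(px[0]),int(px[1])),int(r),1,-1);m&=w
    cs,h=cv2.findContours(m,cv2.RETR_CCOMP,cv2.CHAIN_APPROX_NONE)
    if inner: c=[c for c,k in zip(cs,h[0]) if k[3]>=0]
    else: c=[c for c,k in zip(cs,h[0]) if k[3]<0]
    c=max(c,key=len); return cv2.fitEllipse(c)
E
python3 -c "
from h import *
d=get('wrist')
e=ell(d,(257,176),40);i=ell(d,(257,176),40,inner=True);print(e,i)
p=plane(d,[e[0],i[0]],.014);print(p);o,v=rays(d,[e[0]]);np.savez('a.npz',o=o,v=v[0]);go(*p[0][:2],.07,135)"
```

```text
((256.1623229980469, 175.15650939941406), (49.04533767700195, 49.18770980834961), 174.4833984375) ((256.2532653808594, 175.4515838623047), (33.629634857177734, 37.836978912353516), 84.50211334228516)
[[0.43427725 0.20539689 0.014     ]
 [0.43452088 0.20526384 0.014     ]]
t 2.85 tcp [0.4383 0.2009 0.1498] rot [ 1.2077e+00  2.8995e+00 -5.0000e-04] w 0.07300735913627199
go [0.61 0.03 7.98] [-0.    0.04 -0.23] rows 1.3 F [-1.   0.4  0.2] gf 0.0
```

step_arm:
  steps:
    - [[0.5, 0, 8, 0, 0, 0], [0.5, 0, 8, 0, 0, 0], [0.5, 0, 8, 0, 0, 0], [0.5, 0, 8, 0, 0, 0]]

```text
time_s: 3.35
tool_pos: [0.4353, 0.2064, 0.0711]
eef_rot: [1.204, 2.9, 0.002]
wrist_force: [0.1, 0.3, 0.7]
gripper_width: 0.0737
gripper_force: 0.0
```

```bash
python3 -c "
from h import *
d=get('wrist','w2.png');q=proj(d,[.4343,.2054,.014])[0];print(q)
e=ell(d,q,60);i=ell(d,q,60,inner=True);print(e,i)
p=plane(d,[e[0],i[0]],.014);print(p);a=np.load('a.npz')
o,v=rays(d,[e[0]])
A=np.c_[a['v'],-v[0]];k=np.linalg.lstsq(A,o-a['o'],rcond=None)[0];print('tri',a['o']+k[0]*a['v'],o+k[1]*v[0])
go(*p[0][:2],.003,135)"
```

```text
[253.02948293 212.0927598 ]
((253.09857177734375, 210.9350128173828), (63.02507781982422, 65.12035369873047), 89.07035827636719) ((252.81602478027344, 210.5395050048828), (39.85820770263672, 48.05438995361328), 93.44580078125)
[[0.43376128 0.20600995 0.014     ]
 [0.43343375 0.20607521 0.014     ]]
tri [0.43545745 0.20418473 0.00690871] [0.43547207 0.20419765 0.00690894]
t 3.4 tcp [0.4356 0.2063 0.0713] rot [1.2042 2.8996 0.0029] w 0.07324988174289336
go [ 0.11 -0.16  6.83] [ 0.14  0.06 -0.11] rows 1.1 F [-0.4 -0.1  1. ] gf 0.0
```

step_arm:
  steps:
    - [[0.1, -0.1, 4, 0, 0, 0], [0.1, -0.1, 6.4, 0, 0, 0], [0.1, -0.1, 6.8, 0, 0, 0], [0.1, -0.1, 6.8, 0, 0, 0], [0.1, -0.1, 6.8, 0, 0, 0]]

```text
time_s: 4.03
tool_pos: [0.434, 0.206, 0.003]
eef_rot: [1.205, 2.9, 0.002]
wrist_force: [0.2, -0.5, 0.9]
gripper_width: 0.0736
gripper_force: 0.0
```

step_arm:
  steps:
    - [[0, 0, 0, 0, 0, 0], [0, 0, 0, 0, 0, 0], [0, 0, 0, 0, 0, 0], [0, 0, 0, 0, 0, 0], [0, 0, 0, 0, 0, 0]]
  grip: 0.5
  grip_force: 15

```text
time_s: 4.65
tool_pos: [0.4333, 0.2056, 0.002]
eef_rot: [1.205, 2.901, 0.0]
wrist_force: [-0.1, -1.3, 5.2]
gripper_width: 0.0557
gripper_force: 15.0
```

```bash
python3 -c "
from h import *
go(.597,.187,.20,135)
a=get('scene');b=get('top')
for q in [(258,137),(304,143),(350,142)]: print('cab',plane(a,q,0)[0].round(3))
print('cabtop',plane(b,[(150,130),(217,48)],.1).round(3))"
```

```text
t 4.65 tcp [0.4333 0.2056 0.002 ] rot [1.2048e+00 2.9007e+00 2.0000e-04] w 0.05571224826334573
go [-12.88  10.3  -19.79] [ 0.02  0.03 -0.11] rows 4.1 F [-0.1 -1.3  5.2] gf 15.000380861456506
cab [0.634 0.482 0.   ]
cab [0.73  0.384 0.   ]
cab [0.844 0.317 0.   ]
cabtop [[0.6   0.443 0.1  ]
 [0.783 0.298 0.1  ]]
```

step_arm:
  steps:
    - [[0, 0, -3, 0, 0, 0], [0, 0, -9, 0, 0, 0], [-3, 2, -15, 0, 0, 0], [-7, 5, -18, 0, 0, 0], [-12, 8, -20, 0, 0, 0], [-16, 10.3, -20, 0, 0, 0], [-18, 10.3, -20, 0, 0, 0], [-18, 10.3, -20, 0, 0, 0], [-18, 10.3, -20, 0, 0, 0]]

```text
time_s: 5.88
tool_pos: [0.6309, 0.152, 0.2013]
eef_rot: [-1.201, -2.901, 0.001]
wrist_force: [0.1, 1.0, 0.4]
gripper_width: 0.0553
gripper_force: 15.0
```

```bash
python3 -c "
from h import *
s=st();d=get('wrist','w3.png');print(proj(d,[[.597,.187,.094],s['tool_pos']]))"
```

```text
t 5.875 tcp [0.6309 0.152  0.2013] rot [-1.2011e+00 -2.9010e+00  6.0000e-04] w 0.055311371022068276
[[256.59508911 130.14374003]
 [254.81217184 250.09422235]]
```

View pics/w3.png

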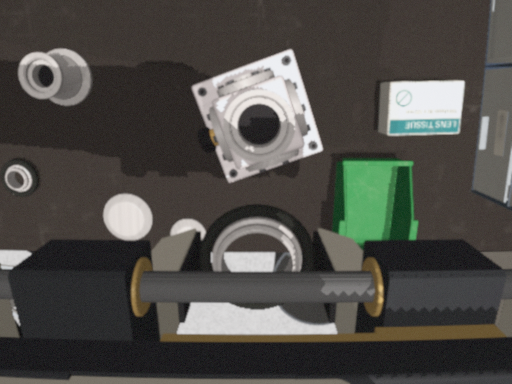

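The held ring is level at (256,257). The port shows at (259,124) with the dark bore inside. I'll crop it to pick the right edges.

```bash
python3 -c "
from h import *
d=get('wrist');f=d['frame'][75:175,205:315,::-1];cv2.imwrite('pics/c3.png',cv2.resize(f,None,fx=5,fy=5,interpolation=cv2.INTER_CUBIC))
for t in(60,90,120,150,180,210):
  for inn in(True,False):
    try:
      e=ell(d,(258,126),38,t,inn,90);print(t,inn,np.round(e[0],1),np.round(e[1],1),plane(d,[e[0]],.094).round(4))
    except Exception as x: print(t,x)
d=get('wrist');e=ell(d,(256,250),52,110);i=ell(d,(256,250),52,110,True);print(e,i)"
```

```text
60 True [259.7 128.3] [30.  42.6] [[0.5978 0.1898 0.094 ]]
60 False [258. 126.] [74.9 74.9] [[0.5957 0.1901 0.094 ]]
90 True [258.5 124.7] [41.4 42.2] [[0.5953 0.1911 0.094 ]]
90 False [258. 126.] [74.9 74.9] [[0.5957 0.1901 0.094 ]]
120 True [258.5 125.4] [43.4 43.7] [[0.5956 0.1907 0.094 ]]
120 False [258. 126.] [74.9 74.9] [[0.5957 0.1901 0.094 ]]
150 True [258.1 126.5] [55.9 58.3] [[0.5961 0.1899 0.094 ]]
150 False [258.1 125.7] [74.3 74.7] [[0.5956 0.1904 0.094 ]]
180 True [280.2 106.8] [2.4 5.5] [[0.5974 0.2121 0.094 ]]
180 False [260.9 122.3] [59.9 72.2] [[0.5953 0.1937 0.094 ]]
210 max() iterable argument is empty
210 False [259.1 121.1] [60.3 65.9] [[0.5937 0.1933 0.094 ]]Traceback (most recent call last):
  File "<string>", line 9, in <module>
    d=get('wrist');e=ell(d,(256,250),52,110);i=ell(d,(256,250),52,110,True);print(e,i)
                                               ~~~^^^^^^^^^^^^^^^^^^^^^^^^^
  File "h.py", line 46, in ell
    c=max(c,key=len); return cv2.fitEllipse(c)
ValueError: max() iterable argument is empty
```

View pics/c3.png

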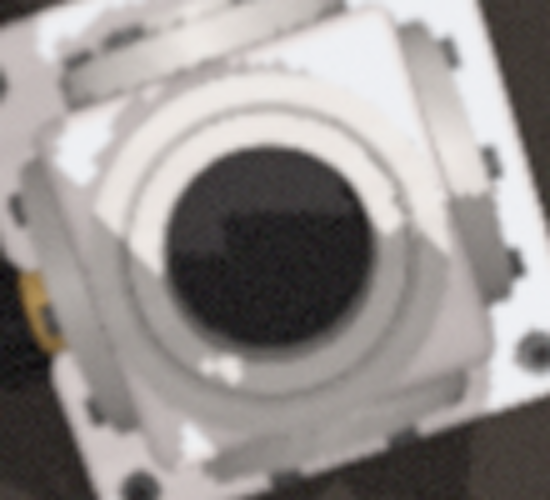

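```bash
python3 -c "
from h import *
s=st();d=get('wrist');M=Rm(s['eef_rot']);t=np.array(s['tool_pos'])
for x,z in((20,-12),(17,-12),(28.5,-5),(-20,-12)): print(x,proj(d,t+M@np.array([x,0,z])/1e3))
col=d['frame'][196:240,250:262].mean(axis=(1,2)).round();print(list(zip(range(196,240),col.astype(int))))
go(.596,.1905,.125,135)"
```

```text
t 6.025 tcp [0.6316 0.1519 0.202 ] rot [-1.2014e+00 -2.9026e+00  3.0000e-04] w 0.05547883343914281
20 [[254.57127984 221.56279175]]
17 [[254.58983748 227.71296666]]
28.5 [[254.61039479 199.08323554]]
-20 [[254.80795922 298.04264006]]
[(196, np.int64(63)), (197, np.int64(64)), (198, np.int64(61)), (199, np.int64(61)), (200, np.int64(62)), (201, np.int64(61)), (202, np.int64(61)), (203, np.int64(57)), (204, np.int64(45)), (205, np.int64(29)), (206, np.int64(30)), (207, np.int64(32)), (208, np.int64(33)), (209, np.int64(33)), (210, np.int64(33)), (211, np.int64(34)), (212, np.int64(34)), (213, np.int64(32)), (214, np.int64(32)), (215, np.int64(36)), (216, np.int64(57)), (217, np.int64(84)), (218, np.int64(117)), (219, np.int64(150)), (220, np.int64(173)), (221, np.int64(178)), (222, np.int64(170)), (223, np.int64(149)), (224, np.int64(118)), (225, np.int64(117)), (226, np.int64(133)), (227, np.int64(140)), (228, np.int64(145)), (229, np.int64(154)), (230, np.int64(160)), (231, np.int64(151)), (232, np.int64(132)), (233, np.int64(98)), (234, np.int64(70)), (235, np.int64(62)), (236, np.int64(61)), (237, np.int64(61)), (238, np.int64(61)), (239, np.int64(62))]
t 6.075 tcp [0.6319 0.1517 0.202 ] rot [ 1.2020e+00  2.9024e+00 -2.0000e-04] w 0.055336052792856284
go [5.29 0.2  7.7 ] [-0.01  0.01  0.01] rows 1.5 F [-0.5  0.1 -0.8] gf 15.000072262482718
```

step_arm:
  steps:
    - [[5.5, 0.1, 3, 0, 0, 0], [5.5, 0.1, 6, 0, 0, 0], [5.5, 0.1, 8.5, 0, 0, 0], [5.5, 0.1, 8.5, 0, 0, 0], [5.5, 0.1, 8.5, 0, 0, 0]]

```text
time_s: 6.7
tool_pos: [0.5952, 0.191, 0.1179]
eef_rot: [1.204, 2.901, 0.002]
wrist_force: [0.9, 0.2, 0.2]
gripper_width: 0.0557
gripper_force: 15.0
```

```bash
python3 -c "
from h import *
go(.596,.1905,.125,135)
d=get('wrist');s=get('scene')
A=cv2.resize(d['frame'][150:310,180:330],None,fx=2.6,fy=2.6,interpolation=cv2.INTER_CUBIC)
B=cv2.resize(s['frame'][130:220,270:350],None,fx=4.6,fy=4.6,interpolation=cv2.INTER_CUBIC)
B=cv2.resize(B,(int(B.shape[1]*A.shape[0]/B.shape[0]),A.shape[0]))
cv2.imwrite('pics/c4.png',np.hstack([A,B])[:,:,::-1])
s2=d;P=np.array([.596,.1905,.094]);u=np.array([-.707,.707,0])
print(proj(d,[P+u*.0275,P+u*.0217]))
s=st();M=Rm(s['eef_rot']);t=np.array(s['tool_pos'])
for x,z in((20,-12),(17,-12),(28.5,-5)): print(x,proj(d,t+M@np.array([x,0,z])/1e3))
print(list(enumerate(d['frame'][150:250,250:262].mean(axis=(1,2)).astype(int),150)))"
```

```text
t 6.7 tcp [0.5952 0.191  0.1179] rot [1.2043e+00 2.9007e+00 1.7000e-03] w 0.05568489319598906
go [-0.09  0.02 -0.71] [ 0.08  0.02 -0.09] rows 0.1 F [0.9 0.2 0.2] gf 14.99994020734448
[[255.19099212 186.67887282]
 [255.23185861 196.7941531 ]]
t 6.8 tcp [0.5957 0.1909 0.1183] rot [1.2044e+00 2.8997e+00 2.5000e-03] w 0.05532159971287921
20 [[255.22648847 222.6660113 ]]
17 [[255.23923698 228.82270034]]
28.5 [[255.26701569 200.12242204]]
[(150, np.int64(127)), (151, np.int64(117)), (152, np.int64(118)), (153, np.int64(126)), (154, np.int64(138)), (155, np.int64(153)), (156, np.int64(166)), (157, np.int64(174)), (158, np.int64(177)), (159, np.int64(177)), (160, np.int64(177)), (161, np.int64(177)), (162, np.int64(177)), (163, np.int64(176)), (164, np.int64(174)), (165, np.int64(172)), (166, np.int64(171)), (167, np.int64(173)), (168, np.int64(177)), (169, np.int64(186)), (170, np.int64(196)), (171, np.int64(204)), (172, np.int64(213)), (173, np.int64(222)), (174, np.int64(224)), (175, np.int64(221)), (176, np.int64(215)), (177, np.int64(213)), (178, np.int64(214)), (179, np.int64(213)), (1
[... 813 characters left out ...]
(112)), (218, np.int64(147)), (219, np.int64(184)), (220, np.int64(209)), (221, np.int64(213)), (222, np.int64(206)), (223, np.int64(185)), (224, np.int64(151)), (225, np.int64(149)), (226, np.int64(166)), (227, np.int64(174)), (228, np.int64(178)), (229, np.int64(188)), (230, np.int64(195)), (231, np.int64(185)), (232, np.int64(162)), (233, np.int64(113)), (234, np.int64(60)), (235, np.int64(39)), (236, np.int64(39)), (237, np.int64(40)), (238, np.int64(39)), (239, np.int64(41)), (240, np.int64(40)), (241, np.int64(40)), (242, np.int64(40)), (243, np.int64(44)), (244, np.int64(70)), (245, np.int64(105)), (246, np.int64(123)), (247, np.int64(127)), (248, np.int64(128)), (249, np.int64(129))]
```

View pics/c4.png

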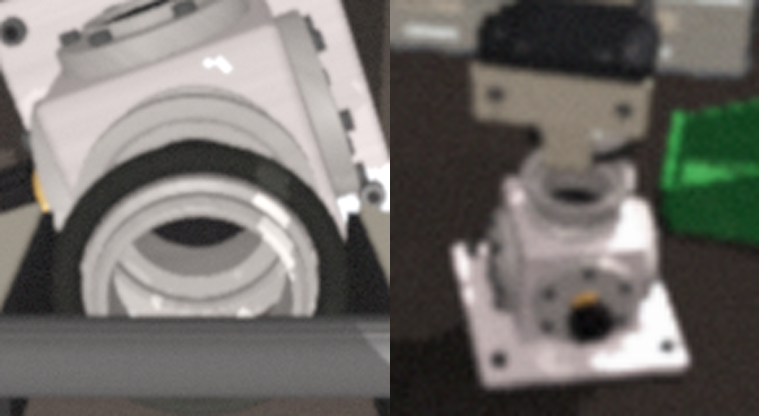

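step_arm:
  steps:
    - [[0.1, 0, 1, 0, 0, 0], [0.1, 0, 1.8, 0, 0, 0], [0.1, 0, 2.2, 0, 0, 0], [0.1, 0, 2.35, 0, 0, 0], [0.1, 0, 2.35, 0, 0, 0]]

```text
time_s: 7.42
tool_pos: [0.5941, 0.1912, 0.0931]
eef_rot: [-1.205, -2.901, -0.0]
wrist_force: [1.0, 0.2, -1.1]
gripper_width: 0.0554
gripper_force: 15.0
```

```bash
python3 -c "
from h import *
go(.596,.1905,.0945,135)
d=get('wrist')
print(proj(d,np.array([.596,.1905,.094])+np.outer([.0275,.0217],[-.707,.707,0])))
print(d['frame'][180:245,250:262].mean(axis=(1,2)).astype(int))"
```

```text
t 7.425 tcp [0.5941 0.1912 0.0931] rot [-1.2049e+00 -2.9012e+00 -1.0000e-04] w 0.05538699751902479
go [-0.18  0.09 -0.14] [-0.   -0.01 -0.11] rows 0.0 F [ 1.   0.2 -1.1] gf 14.999990158248693
[[256.44014431 202.06300467]
 [256.47793037 213.45103003]]
[178 188 198 204 207 208 209 210 211 212 213 213 213 213 210 200 183 184
 187 182 165 145 149 157 136  80  43  44  46  47  47  48  47  46  46  50
  74 112 148 185 210 214 207 185 151 150 167 175 179 189 195 186 164 114
  63  45  43  41  40  38  39  39  36  40  38]
```

step_arm:
  steps:
    - [[0.1, 0, 0, 0, 0, 0], [0.1, 0, 0.05, 0, 0, 0], [0.1, 0, 0.05, 0, 0, 0]]

```text
time_s: 7.85
tool_pos: [0.5935, 0.1918, 0.0928]
eef_rot: [1.205, 2.901, 0.0]
wrist_force: [-0.7, -1.0, -1.6]
gripper_width: 0.0557
gripper_force: 15.0
```

step_arm:
  steps:
    - [[0, 0, 0, 0, 0, 0], [0, 0, 0, 0, 0, 0], [0, 0, 0, 0, 0, 0], [0, 0, -3, 0, 0, 0], [-3, 0, -9, 0, 0, 0], [-6, 0, -10, 0, 0, 0], [-6, 0, -10, 0, 0, 0], [-6, 0, -10, 0, 0, 0]]
  grip: 0.2

```text
time_s: 8.85
tool_pos: [0.6349, 0.1496, 0.1921]
eef_rot: [-1.204, -2.9, 0.001]
wrist_force: [-0.7, 0.3, 0.7]
gripper_width: 0.0733
gripper_force: 0.0
```

```bash
python3 -c "
from h import *
go(.429,.082,.16,135)
d=get('wrist');c=proj(d,[.596,.1905,.1])[0];print(c)
x,y=c.astype(int)
cv2.imwrite('pics/c5.png',cv2.resize(d['frame'][y-50:y+60,x-55:x+55,::-1],None,fx=4,fy=4,interpolation=cv2.INTER_CUBIC))
for t in(110,130):
  e=ell(d,c,22,t,True);print(e,plane(d,[e[0]],.104))
"
```

```text
t 8.85 tcp [0.6349 0.1496 0.1921] rot [-1.2043e+00 -2.9003e+00  5.0000e-04] w 0.07330922484902347
go [  9.75 -19.35   3.23] [-0.05 -0.06 -0.1 ] rows 3.5 F [-0.7  0.3  0.7] gf 0.0
[257.31103036 121.47938324]Traceback (most recent call last):
  File "<string>", line 8, in <module>
    e=ell(d,c,22,t,True);print(e,plane(d,[e[0]],.104))
  File "h.py", line 44, in ell
    if inner: c=[c for c,k in zip(cs,h[0]) if k[3]>=0]
                                     ~^^^
TypeError: 'NoneType' object is not subscriptable
```

View pics/c5.png

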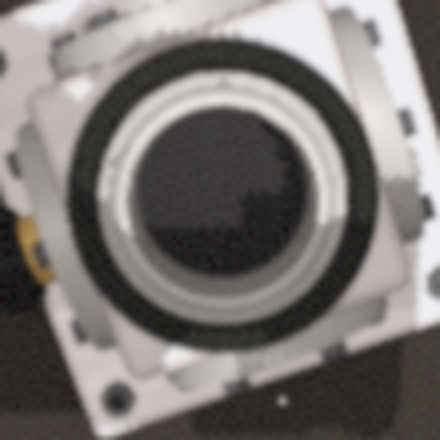

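The large ring sits flat and concentric on the port, O-ring centred at about (257.6,119.5). Next is the reducer.

step_arm:
  steps:
    - [[4, -6, 0, 0, 0, 0], [6, -12, 0, 0, 0, 0], [8, -18, 1, 0, 0, 0], [9.7, -19.3, 3, 0, 0, 0], [9.7, -19.3, 3, 0, 0, 0], [9.7, -19.3, 3, 0, 0, 0], [9.7, -19.3, 3, 0, 0, 0]]

```text
time_s: 9.78
tool_pos: [0.4318, 0.0828, 0.1633]
eef_rot: [1.204, 2.901, 0.003]
wrist_force: [-0.1, 0.1, 0.4]
gripper_width: 0.0735
gripper_force: 0.0
```

```bash
python3 -c "
from h import *
d=get('wrist','w6.png');c=proj(d,[.429,.082,.045])[0];print(c)
f=d['frame'];print('x',c)
for t in(80,110,140,170):
  for i in(False,True):
    try:
      e=ell(d,c,55,t,i);print(t,i,np.round(e[0],1),np.round(e[1],1),plane(d,[e[0]],.045).round(4))
    except Exception as x: print(t,i,'none')
go(.429,.082,.09,135)"
```

```text
[252.29578516 185.98045608]
x [252.29578516 185.98045608]
80 False [251.2 176.3] [58.3 64.7] [[0.4226 0.0872 0.045 ]]
80 True [250.9 183.4] [20.9 23.8] [[0.4266 0.0828 0.045 ]]
110 False [251.2 176.4] [56.7 63.7] [[0.4226 0.0872 0.045 ]]
110 True [251.  183.8] [22.4 24.6] [[0.4269 0.0826 0.045 ]]
140 False [251.1 176.6] [55.2 62.7] [[0.4226 0.087  0.045 ]]
140 True [251.9 172.5] [38.2 44.5] [[0.4207 0.09   0.045 ]]
170 False [251.  185.2] [39.4 41.1] [[0.4278 0.0817 0.045 ]]
170 True none
t 9.825 tcp [0.4317 0.0827 0.1632] rot [1.2039e+00 2.9012e+00 2.4000e-03] w 0.07327994176499361
go [ 0.14 -0.25  7.32] [ 0.09 -0.01 -0.07] rows 1.2 F [-0.5 -1.1  1.2] gf 0.0
```

View pics/w6.png

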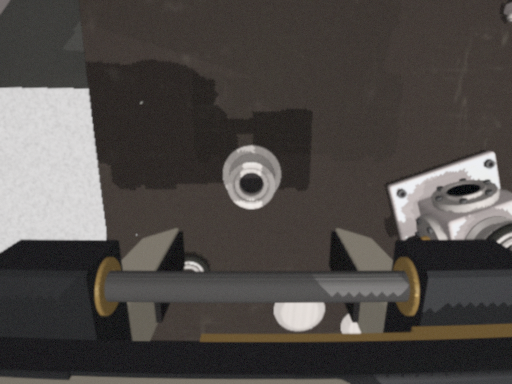

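The reducer's top is at (251,184), the bore central. The small ring is at (193,267), half hidden behind the finger.

step_arm:
  steps:
    - [[0.2, -0.3, 4, 0, 0, 0], [0.2, -0.3, 7.5, 0, 0, 0], [0.2, -0.3, 7.5, 0, 0, 0], [0.2, -0.3, 7.5, 0, 0, 0], [0.2, -0.3, 7.5, 0, 0, 0]]

```text
time_s: 10.45
tool_pos: [0.4284, 0.0815, 0.089]
eef_rot: [1.204, 2.899, 0.002]
wrist_force: [0.3, 0.1, 0.9]
gripper_width: 0.0734
gripper_force: 0.0
```

```bash
python3 -c "
from h import *
d=get('wrist');c=proj(d,[.4275,.082,.045])[0];print(c)
for t in(60,90,110,140,160,180,200):
  for i in(False,True):
    try:
      e=ell(d,c,80,t,i);print(t,i,np.round(e[0],1),np.round(e[1],1),plane(d,[e[0]],.045).round(4))
    except Exception as x: print(t,i,'none')
cv2.imwrite('pics/c7.png',cv2.resize(d['frame'][140:290,170:340,::-1],None,fx=3.5,fy=3.5,interpolation=cv2.INTER_CUBIC))
go(.4275,.082,.031,135)"
```

```text
[254.67156098 217.62814315]
60 False [253.3 223.5] [119.4 141.8] [[0.4297 0.0786 0.045 ]]
60 True [254.2 213.5] [24.4 30. ] [[0.4254 0.0838 0.045 ]]
90 False [254.6 204.4] [73.6 87.8] [[0.4213 0.0882 0.045 ]]
90 True [254.2 213.9] [26.3 31.6] [[0.4255 0.0836 0.045 ]]
110 False [254.5 204.2] [72.8 86.9] [[0.4212 0.0882 0.045 ]]
110 True [254.1 215.1] [29.8 32.4] [[0.4261 0.0829 0.045 ]]
140 False [254.6 204.4] [71.4 85.7] [[0.4213 0.0881 0.045 ]]
140 True [254.6 195.3] [42.8 57.1] [[0.4172 0.0923 0.045 ]]
160 False [257.4 218.5] [47.1 57.1] [[0.4291 0.0828 0.045 ]]
160 True none
180 False [272. 206.] [19.6 39.3] [[0.4297 0.095  0.045 ]]
180 True [256.7 243.7] [2.5 3.5] [[0.4409 0.0703 0.045 ]]
200 False [271.7 205.7] [18.2 36.5] [[0.4294 0.095  0.045 ]]
200 True [264.  197.5] [2.4 4.5] [[0.4223 0.0954 0.045 ]]
t 10.5 tcp [0.4282 0.0813 0.0889] rot [1.2045e+00 2.8991e+00 1.4000e-03] w 0.0733657538446574
go [ 0.11 -0.01  5.79] [ 0.1   0.1  -0.12] rows 0.9 F [0.6 0.7 0.3] gf 0.0
```

View pics/c7.png

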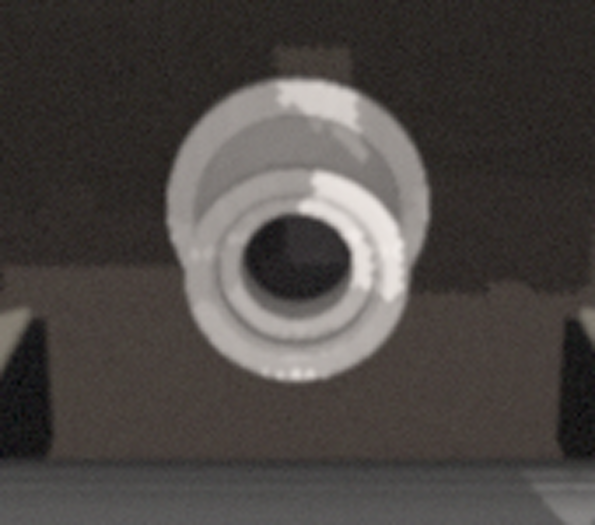

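The top flange centre is at (254.7,218.3), as predicted, so down to grip.

step_arm:
  steps:
    - [[0, 0, 3, 0, 0, 0], [0, 0, 5.4, 0, 0, 0], [0, 0, 5.8, 0, 0, 0], [0, 0, 5.8, 0, 0, 0]]

```text
time_s: 11.0
tool_pos: [0.4275, 0.0813, 0.0304]
eef_rot: [1.205, 2.901, 0.001]
wrist_force: [-0.4, -0.9, 0.5]
gripper_width: 0.0734
gripper_force: 0.0
```

step_arm:
  steps:
    - [[0, 0, 0, 0, 0, 0], [0, 0, 0, 0, 0, 0], [0, 0, 0, 0, 0, 0], [0, 0, 0, 0, 0, 0], [0, 0, 0, 0, 0, 0], [0, 0, 0, 0, 0, 0]]
  grip: 0.75
  grip_force: 35

```text
time_s: 11.75
tool_pos: [0.4272, 0.081, 0.0299]
eef_rot: [1.205, 2.901, -0.0]
wrist_force: [-0.5, -0.8, 3.7]
gripper_width: 0.0376
gripper_force: 35.0
```

```bash
python3 -c "
from h import *
go(.596,.1905,.25,135)"
```

```text
t 11.75 tcp [0.4272 0.081  0.0299] rot [ 1.2048e+00  2.9010e+00 -3.0000e-04] w 0.037621973336480055
go [ -4.17  19.69 -22.01] [-0.    0.02 -0.11] rows 4.8 F [-0.5 -0.8  3.7] gf 35.00074702760685
```

step_arm:
  steps:
    - [[0, 0, -3, 0, 0, 0], [0, 0, -9, 0, 0, 0], [-2, 3, -14, 0, 0, 0], [-5, 9, -16, 0, 0, 0], [-8, 15, -17, 0, 0, 0], [-9.5, 19.7, -17, 0, 0, 0], [-9.5, 19.7, -17, 0, 0, 0], [-9.5, 19.7, -17, 0, 0, 0], [-9.5, 19.7, -17, 0, 0, 0]]

```text
time_s: 12.88
tool_pos: [0.6325, 0.152, 0.1993]
eef_rot: [-1.205, -2.901, 0.002]
wrist_force: [0.3, 0.2, -1.9]
gripper_width: 0.0379
gripper_force: 35.0
```

```bash
python3 -c "
from h import *
go(.596,.1905,.155,135)
d=get('wrist','w8.png')
P=np.array([.596,.1905,.097]);u=np.array([-.707,.707,0]);v=np.array([.707,.707,0])
print('port oring',proj(d,[P,P+u*.0285,P+v*.0285,P-v*.0285]).round(1).tolist())
s=telemetry.read_state();M=Rm(s['eef_rot']);t=np.array(s['tool_pos'])
for x,y,z in((20,0,-15),(0,20,-15),(0,-20,-15),(27.5,0,28),(27.5,0,30)): print(x,y,z,proj(d,t+M@np.array([x,y,z])/1e3))"
```

```text
t 12.875 tcp [0.6325 0.152  0.1993] rot [-1.2045e+00 -2.9009e+00  2.4000e-03] w 0.03786523983261088
go [5.31 0.14 4.43] [-0.09  0.   -0.1 ] rows 1.1 F [ 0.3  0.2 -1.9] gf 34.99952698365405
port oring [[257.4, 124.9], [257.3, 85.3], [295.5, 124.8], [219.3, 125.0]]
20 0 -15 [[254.73288887 224.81099383]]
0 20 -15 [[298.09984743 265.09644531]]
0 -20 -15 [[211.59543464 265.11984745]]
27.5 0 28 [[255.16376278 183.81843907]]
27.5 0 30 [[255.18083359 182.91339805]]
```

View pics/w8.png

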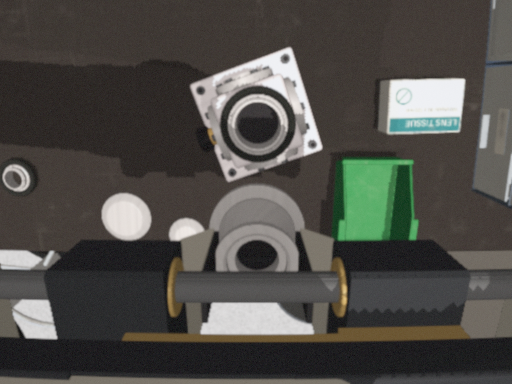

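The reducer hangs upright with its bottom flange edge at row 184 (183 predicted). The seated ring is at (258.5,123). I'll go over the port.

step_arm:
  steps:
    - [[2.5, 0.1, 1, 0, 0, 0], [5.3, 0.1, 2.5, 0, 0, 0], [5.3, 0.1, 4.4, 0, 0, 0], [5.3, 0.1, 4.4, 0, 0, 0], [5.3, 0.1, 4.4, 0, 0, 0]]

```text
time_s: 13.55
tool_pos: [0.5979, 0.1899, 0.1562]
eef_rot: [1.207, 2.899, -0.0]
wrist_force: [-0.4, -0.2, -1.8]
gripper_width: 0.0379
gripper_force: 35.0
```

```bash
python3 -c "
from h import *
go(.596,.1905,.131,135)
d=get('wrist')
P=np.array([.596,.1905,.097]);u=np.array([-.707,.707,0]);v=np.array([.707,.707,0])
print('port oring front',proj(d,[P+u*.0285]).round(1).tolist())
s=telemetry.read_state();M=Rm(s['eef_rot']);t=np.array(s['tool_pos'])
for x,y,z in((20,0,-15),(27.5,0,26),(27.5,0,30)): print(x,y,z,proj(d,t+M@np.array([x,y,z])/1e3))
print(list(enumerate(d['frame'][120:240,252:262].mean(axis=(1,2)).astype(int).tolist(),120)))"
```

```text
t 13.55 tcp [0.5979 0.1899 0.1562] rot [ 1.2075  2.8992 -0.    ] w 0.037862956280239134
go [ 0.18 -0.09  2.52] [ 0.02  0.05 -0.22] rows 0.4 F [-0.4 -0.2 -1.8] gf 34.999584066310945
port oring front [[253.6, 166.6]]
20 0 -15 [[255.2929252  223.88583801]]
27.5 0 26 [[255.60274662 183.95088375]]
27.5 0 30 [[255.62937402 182.13433002]]
[(120, 218), (121, 217), (122, 217), (123, 216), (124, 216), (125, 217), (126, 217), (127, 218), (128, 218), (129, 216), (130, 212), (131, 196), (132, 163), (133, 136), (134, 126), (135, 131), (136, 136), (137, 136), (138, 132), (139, 132), (140, 136), (141, 149), (142, 162), (143, 168), (144, 170), (145, 170), (146, 169), (147, 169), (148, 168), (149, 166), (150, 164), (151, 166), (152, 172), (153, 182), (154, 193), (155, 200), (156, 204), (157, 205), (158, 207), (159, 209), (160, 209), (161, 210), (162, 209), (163, 209), (164, 208), (165, 194), (166, 156), (167, 97), (168, 53), (169, 42), (170, 44), (171, 45), (172, 45), (173, 45), (174, 45), (175, 68), (176, 114), (177, 165), (178, 196), (179, 201), (180, 187), (181, 162), (182, 160), (183, 154), (184, 138), (185, 152), (186, 174), (187, 177), (188, 176), (189, 176), (190, 176), (191, 176), (192, 176), (193, 176), (194, 175), (195, 176), (196, 174), (197, 165), (198, 148), (199, 144), (200, 148), (201, 150), (202, 150), (203, 150), (204, 150), (205, 151), (206, 150), (207, 150), (208, 150), (209, 150), (210, 150), (211, 150), (212, 150), (213, 151), (214, 150), (215, 150), (216, 151), (217, 151), (218, 150), (219, 150), (220, 145), (221, 137), (222, 128), (223, 131), (224, 151), (225, 172), (226, 179), (227, 179), (228, 178), (229, 178), (230, 178), (231, 177), (232, 176), (233, 169), (234, 158), (235, 162), (236, 173), (237, 178), (238, 174), (239, 153)]
```

step_arm:
  steps:
    - [[0.2, -0.1, 0, 0, 0, 0], [0.2, -0.1, 1, 0, 0, 0], [0.2, -0.1, 1.7, 0, 0, 0], [0.2, -0.1, 2.2, 0, 0, 0], [0.2, -0.1, 2.5, 0, 0, 0], [0.2, -0.1, 2.5, 0, 0, 0]]

```text
time_s: 14.35
tool_pos: [0.5948, 0.1918, 0.1306]
eef_rot: [-1.205, -2.901, 0.0]
wrist_force: [-0.2, -0.1, -1.8]
gripper_width: 0.038
gripper_force: 35.0
```

```bash
python3 -c "
from h import *
go(.596,.1905,.1295,135)"
```

```text
t 14.35 tcp [0.5948 0.1918 0.1306] rot [-1.2049e+00 -2.9012e+00  1.0000e-04] w 0.03796600335407557
go [-0.18 -0.01  0.11] [-0.01 -0.01 -0.11] rows 0.0 F [-0.2 -0.1 -1.8] gf 34.99959196751661
```

step_arm:
  steps:
    - [[-0.1, 0, 0.05, 0, 0, 0], [-0.1, 0, 0.1, 0, 0, 0], [-0.1, 0, 0.15, 0, 0, 0], [-0.1, 0, 0.15, 0, 0, 0]]

```text
time_s: 14.85
tool_pos: [0.596, 0.1909, 0.13]
eef_rot: [1.205, 2.9, 0.0]
wrist_force: [-1.3, -1.6, 4.0]
gripper_width: 0.0379
gripper_force: 35.0
```

step_arm:
  steps:
    - [[0, 0, 0, 0, 0, 0], [0, 0, 0, 0, 0, 0], [0, 0, 0, 0, 0, 0], [0, 0, -3, 0, 0, 0], [-3, 0, -8, 0, 0, 0], [-7, 0, -10, 0, 0, 0], [-7, 0, -10, 0, 0, 0], [-7, 0, -10, 0, 0, 0]]
  grip: 0.3

```text
time_s: 15.85
tool_pos: [0.6442, 0.1418, 0.2286]
eef_rot: [-1.204, -2.9, 0.0]
wrist_force: [-0.9, 0.5, -0.1]
gripper_width: 0.0643
gripper_force: 0.0
```

```bash
python3 -c "
from h import *
d=get('wrist');a=get('scene')
c=proj(d,[.596,.1905,.145])[0];print(c);x,y=c.astype(int)
A=cv2.resize(d['frame'][max(y-60,0):y+70,x-65:x+65],(420,420),interpolation=cv2.INTER_CUBIC)
q=proj(a,[.596,.1905,.12])[0];x,y=q.astype(int)
B=cv2.resize(a['frame'][y-35:y+35,x-30:x+30],(360,420),interpolation=cv2.INTER_CUBIC)
cv2.imwrite('pics/c9.png',np.hstack([A,B])[:,:,::-1])
go(.457,-.039,.15,135)"
```

```text
[255.59861078 104.63160389]
t 15.95 tcp [0.6436 0.1426 0.2284] rot [-1.2013e+00 -2.9010e+00  7.0000e-04] w 0.0643609711386497
go [  0.34 -26.03   7.87] [-0.06 -0.08  0.01] rows 4.4 F [0.5 0.2 0.4] gf 0.0
```

View pics/c9.png

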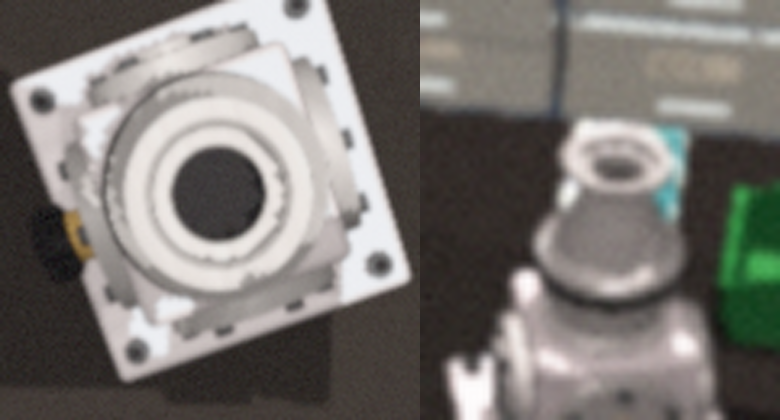

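The reducer stands square on the port, wide end down, its top centred at about (257.5,104) in the wrist view. The dark O-ring line shows evenly below it. Next is the small ring.

step_arm:
  steps:
    - [[0, -6, 0, 0, 0, 0], [0, -12, 2, 0, 0, 0], [0, -18, 5, 0, 0, 0], [0.3, -24, 7.8, 0, 0, 0], [0.3, -26, 7.8, 0, 0, 0], [0.3, -26, 7.8, 0, 0, 0], [0.3, -26, 7.8, 0, 0, 0], [0.3, -26, 7.8, 0, 0, 0]]

```text
time_s: 16.95
tool_pos: [0.4597, -0.0384, 0.1517]
eef_rot: [1.201, 2.902, 0.002]
wrist_force: [0.2, -1.2, 0.4]
gripper_width: 0.0643
gripper_force: 0.0
```

```bash
python3 -c "
from h import *
d=get('wrist','w10.png');c=proj(d,[.457,-.039,.014])[0];print(c)
e=ell(d,c,30,110);i=ell(d,c,30,110,True);print(e,i,plane(d,[e[0],i[0]],.014))
o,v=rays(d,[e[0]]);np.savez('a.npz',o=o,v=v[0])
p=plane(d,[e[0]],.014)[0];go(p[0],p[1],.07,135)"
```

```text
[252.76065084 180.05318786]
((253.3658905029297, 175.5342559814453), (31.473093032836914, 31.79935646057129), 124.19844818115234) ((253.69552612304688, 176.93807983398438), (20.80426025390625, 22.27024269104004), 74.41448211669922) [[ 0.4544803  -0.03570143  0.014     ]
 [ 0.45558509 -0.03640032  0.014     ]]
t 17.0 tcp [ 0.4596 -0.0385  0.1516] rot [1.2016e+00 2.9018e+00 1.8000e-03] w 0.06402069863591477
go [ 0.56 -0.18  8.16] [0.08 0.02 0.01] rows 1.3 F [0.5 0.2 0.3] gf 0.0
```

step_arm:
  steps:
    - [[0.3, -0.2, 5, 0, 0, 0], [0.3, -0.2, 8.2, 0, 0, 0], [0.3, -0.2, 8.2, 0, 0, 0], [0.3, -0.2, 8.2, 0, 0, 0], [0.3, -0.2, 8.2, 0, 0, 0]]

```text
time_s: 17.62
tool_pos: [0.4565, -0.039, 0.0706]
eef_rot: [1.204, 2.899, 0.001]
wrist_force: [-0.7, 1.2, -1.2]
gripper_width: 0.064
gripper_force: 0.0
```

```bash
python3 -c "
from h import *
d=get('wrist','w11.png');c=proj(d,[.4556,-.0368,.014])[0];print(c)
e=ell(d,c,45,110);i=ell(d,c,45,110,True);print(e,i,plane(d,[e[0],i[0]],.014))
o,v=rays(d,[e[0]]);a=np.load('a.npz')
A=np.c_[a['v'],-v[0]];k=np.linalg.lstsq(A,o-a['o'],rcond=None)[0];print('tri',a['o']+k[0]*a['v'],o+k[1]*v[0])
cv2.imwrite('pics/c11.png',cv2.resize(d['frame'][150:270,190:320,::-1],None,fx=4,fy=4,interpolation=cv2.INTER_CUBIC))
go(.4558,-.037,.002,135)"
```

```text
[256.5965972  209.13228753]
((256.7835388183594, 205.94432067871094), (40.72142791748047, 42.06944274902344), 83.3319320678711) ((256.5304260253906, 208.63194274902344), (27.615386962890625, 29.781291961669922), 93.4811782836914) [[ 0.45412419 -0.03514125  0.014     ]
 [ 0.45532316 -0.03658341  0.014     ]]
tri [ 0.45552791 -0.03682756  0.00757872] [ 0.4556587  -0.03666882  0.00757222]
t 17.675 tcp [ 0.4563 -0.0392  0.0705] rot [1.2043e+00 2.8990e+00 6.0000e-04] w 0.06442185695719582
go [0.21 0.12 6.85] [ 0.07  0.12 -0.12] rows 1.1 F [ 0.5 -0.2 -0.3] gf 0.0
```

View pics/c11.png

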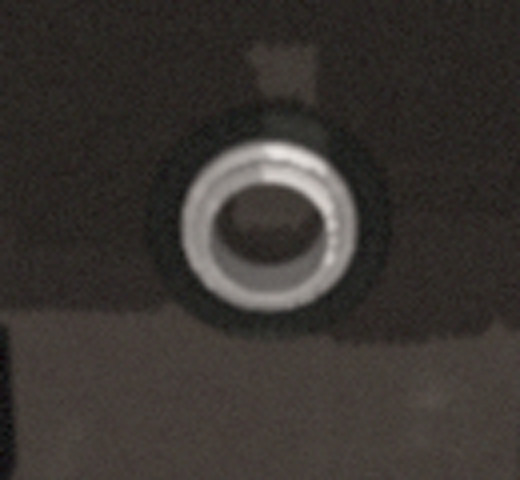

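The small ring's centre is at about (256.6,208) and it is lying free.

step_arm:
  steps:
    - [[0.2, 0.1, 4, 0, 0, 0], [0.2, 0.1, 6.4, 0, 0, 0], [0.2, 0.1, 6.8, 0, 0, 0], [0.2, 0.1, 6.8, 0, 0, 0], [0.2, 0.1, 6.8, 0, 0, 0]]

```text
time_s: 18.3
tool_pos: [0.4554, -0.0372, 0.0023]
eef_rot: [1.205, 2.899, 0.001]
wrist_force: [0.3, -0.0, 0.9]
gripper_width: 0.0643
gripper_force: 0.0
```

step_arm:
  steps:
    - [[0, 0, 0, 0, 0, 0], [0, 0, 0, 0, 0, 0], [0, 0, 0, 0, 0, 0], [0, 0, 0, 0, 0, 0], [0, 0, 0, 0, 0, 0]]
  grip: 0.65
  grip_force: 15

```text
time_s: 18.92
tool_pos: [0.4546, -0.0371, 0.0014]
eef_rot: [1.205, 2.901, -0.0]
wrist_force: [-0.6, -1.2, 3.6]
gripper_width: 0.0405
gripper_force: 15.0
```

```bash
python3 -c "
from h import *
go(.596+.042,.1905-.042,.24,135)"
```

```text
t 18.925 tcp [ 0.4546 -0.0371  0.0014] rot [ 1.2048e+00  2.9010e+00 -2.0000e-04] w 0.040505728730205526
go [  0.19  26.1  -23.86] [-0.    0.02 -0.11] rows 5.7 F [-0.6 -1.2  3.6] gf 15.000179975177161
```

step_arm:
  steps:
    - [[0, 0, -3, 0, 0, 0], [0, 0, -9, 0, 0, 0], [0, 2, -15, 0, 0, 0], [0, 6, -20, 0, 0, 0], [0, 11, -23.8, 0, 0, 0], [0.2, 17, -23.8, 0, 0, 0], [0.2, 23, -23.8, 0, 0, 0], [0.2, 26, -23.8, 0, 0, 0], [0.2, 26, -23.8, 0, 0, 0], [0.2, 26, -23.8, 0, 0, 0]]

```text
time_s: 20.18
tool_pos: [0.6365, 0.1474, 0.2385]
eef_rot: [-1.204, -2.901, 0.002]
wrist_force: [-0.5, -1.4, -0.5]
gripper_width: 0.04
gripper_force: 15.0
```

```bash
cat > rel.py <<'E'
from h import *
import sys
zp,zt=float(sys.argv[1]),float(sys.argv[2])
go(.596,.1905,zt,135)
d=get('wrist',sys.argv[3])
P=np.array([.596,.1905,zp]);u=np.array([-.707,.707,0]);v=np.array([.707,.707,0])
print('target c, front20, y+20, y-20, rec14',proj(d,[P,P+u*.02,P+v*.02,P-v*.02,P+u*.0142]).round(1).tolist())
s=telemetry.read_state();M=Rm(s['eef_rot']);t=np.array(s['tool_pos'])
for q in eval(sys.argv[4]): print(q,proj(d,t+M@np.array(q)/1e3).round(1))
E
python3 rel.py .145 .17 w12.png "[(21,0,-5.6),(0,21,-5.6),(0,-21,-5.6),(12.5,0,-12.6),(10,0,-12.6)]"
```

```text
t 20.175 tcp [0.6365 0.1474 0.2385] rot [-1.2041e+00 -2.9005e+00  1.9000e-03] w 0.039994250974117
go [5.9  0.19 6.85] [-0.09 -0.03 -0.09] rows 1.4 F [-0.5 -1.4 -0.5] gf 14.999925175798126
target c, front20, y+20, y-20, rec14 [[258.0, 117.6], [257.9, 88.8], [285.8, 117.5], [230.2, 117.7], [257.9, 97.2]]
(21, 0, -5.6) [[253.9 215.8]]
(0, 21, -5.6) [[297.  256.2]]
(0, -21, -5.6) [[211.1 256.2]]
(12.5, 0, -12.6) [[253.8 238.5]]
(10, 0, -12.6) [[253.8 243.5]]
```

View pics/w12.png

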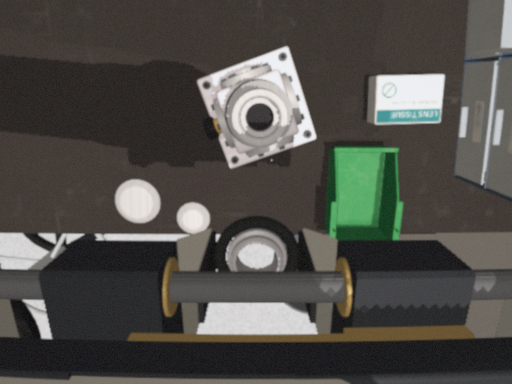

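I've miscounted: that was the 15th picture viewed and the limit is 14. I'll view no more and work from numbers only.
It shows the held ring level at (257.5,256), its front edge at row 216 as predicted, and the reducer top near (259,116).

```bash
python3 - <<'E'
from h import *
d=get('wrist');g=d['frame'].mean(axis=2).astype(int)
print('row116',g[116,225:295].tolist())
print('col259',g[80:150,259].tolist())
print('ring row245',g[245,205:310].tolist())
print('ring col257',g[205:270,257].tolist())
for t in(60,80,100,120):
    e=ell(d,(259,116),26,t,True,255);print(t,np.round(e[0],1),np.round(e[1],1),plane(d,[e[0]],.14).round(4),plane(d,[e[0]],.145).round(4))
E
```

```text
row116 [105, 94, 138, 152, 147, 145, 147, 180, 213, 226, 228, 230, 227, 213, 191, 185, 216, 230, 232, 230, 215, 164, 93, 60, 62, 57, 60, 57, 60, 58, 60, 60, 59, 59, 60, 59, 59, 56, 60, 58, 57, 58, 58, 60, 58, 61, 58, 54, 74, 155, 214, 229, 229, 213, 177, 175, 192, 219, 230, 232, 231, 233, 227, 199, 180, 161, 144, 155, 163, 151]
col259 [189, 196, 198, 198, 195, 189, 172, 164, 197, 222, 230, 231, 229, 225, 210, 189, 188, 217, 228, 229, 228, 217, 156, 78, 61, 57, 63, 62, 58, 64, 63, 61, 59, 58, 56, 57, 60, 58, 60, 58, 55, 47, 42, 37, 34, 38, 36, 29, 43, 66, 110, 144, 162, 164, 161, 151, 134, 143, 152, 160, 163, 161, 158, 157, 149, 137, 138, 138, 142, 142]
ring row245 [107, 86, 59, 36, 21, 24, 26, 14, 28, 20, 20, 29, 29, 26, 30, 32, 27, 30, 31, 26, 30, 28, 87, 139, 144, 138, 143, 149, 147, 141, 127, 115, 123, 130, 136, 141, 144, 146, 147, 151, 164, 184, 194, 202, 205, 203, 206, 211, 212, 214, 215, 216, 215, 216, 214, 213, 208, 205, 203, 199, 187, 179, 163, 157, 150, 144, 144, 139, 136, 135, 129, 115, 110, 123, 141, 149, 148, 141, 123, 105, 81, 53, 33, 29, 34, 32, 31, 34, 28, 32, 31, 30, 23, 19, 21, 13, 29, 26, 26, 30, 28, 47, 84, 105, 116]
ring col257 [64, 63, 63, 62, 62, 62, 58, 63, 59, 60, 54, 37, 33, 33, 28, 30, 36, 34, 36, 33, 30, 26, 48, 78, 105, 140, 166, 175, 172, 159, 124, 108, 118, 135, 139, 141, 154, 165, 185, 209, 215, 217, 218, 216, 215, 214, 210, 211, 214, 217, 217, 215, 214, 213, 214, 215, 217, 214, 212, 212, 211, 210, 204, 178, 126]
60 [261.6 118.8] [19.1 26. ] [[0.5989 0.1908 0.14  ]] [[0.5986 0.1911 0.145 ]]
80 [260.  116.2] [26.7 27.5] [[0.5968 0.1914 0.14  ]] [[0.5965 0.1916 0.145 ]]
100 [260.  116.2] [27.5 28.2] [[0.5968 0.1914 0.14  ]] [[0.5965 0.1916 0.145 ]]
120 [259.9 116.3] [28.1 29. ] [[0.5968 0.1913 0.14  ]] [[0.5965 0.1915 0.145 ]]
```

step_arm:
  steps:
    - [[3, 0.2, 2, 0, 0, 0], [5.9, 0.2, 4, 0, 0, 0], [5.9, 0.2, 7.3, 0, 0, 0], [5.9, 0.2, 7.3, 0, 0, 0], [5.9, 0.2, 7.3, 0, 0, 0]]

```text
time_s: 20.9
tool_pos: [0.5978, 0.1901, 0.1674]
eef_rot: [1.207, 2.899, 0.001]
wrist_force: [-0.3, -0.7, -0.5]
gripper_width: 0.0404
gripper_force: 15.0
```

```bash
python3 rel.py .145 .145 w13.png "[(21,0,-5.6),(12.5,0,-12.6)]"; python3 - <<'E'
import cv2
g=cv2.imread('pics/w13.png').mean(axis=2).astype(int)
print(list(enumerate(g[150:245,252:262].mean(axis=1).astype(int).tolist(),150)))
E
```

```text
t 20.9 tcp [0.5978 0.1901 0.1674] rot [1.2072e+00 2.8992e+00 8.0000e-04] w 0.0403674323974595
go [ 0.15 -0.1   2.24] [ 0.05  0.05 -0.21] rows 0.4 F [-0.3 -0.7 -0.5] gf 14.99988495663274
target c, front20, y+20, y-20, rec14 [[253.2, 230.2], [252.9, 196.4], [288.6, 230.0], [217.9, 230.4], [253.0, 206.4]]
(21, 0, -5.6) [[255.6 214.8]]
(12.5, 0, -12.6) [[255.6 237.6]]
[(150, 172), (151, 182), (152, 193), (153, 200), (154, 203), (155, 205), (156, 207), (157, 208), (158, 209), (159, 209), (160, 209), (161, 207), (162, 198), (163, 167), (164, 111), (165, 70), (166, 97), (167, 140), (168, 166), (169, 175), (170, 175), (171, 175), (172, 175), (173, 175), (174, 174), (175, 175), (176, 174), (177, 168), (178, 156), (179, 147), (180, 148), (181, 150), (182, 150), (183, 150), (184, 149), (185, 150), (186, 149), (187, 149), (188, 149), (189, 150), (190, 150), (191, 150), (192, 149), (193, 147), (194, 139), (195, 133), (196, 150), (197, 171), (198, 178), (199, 179), (200, 178), (201, 178), (202, 177), (203, 173), (204, 164), (205, 157), (206, 166), (207, 175), (208, 175), (209, 161), (210, 121), (211, 67), (212, 39), (213, 38), (214, 40), (215, 40), (216, 36), (217, 38), (218, 37), (219, 40), (220, 42), (221, 44), (222, 44), (223, 44), (224, 43), (225, 41), (226, 42), (227, 54), (228, 89), (229, 126), (230, 162), (231, 191), (232, 203), (233, 202), (234, 188), (235, 157), (236, 135), (237, 142), (238, 161), (239, 168), (240, 172), (241, 181), (242, 187), (243, 181), (244, 178)]
```

step_arm:
  steps:
    - [[0, 0, 0.5, 0, 0, 0], [0, 0, 1, 0, 0, 0], [0, 0, 1, 0, 0, 0], [0, 0, 1, 0, 0, 0]]

```text
time_s: 21.45
tool_pos: [0.597, 0.1912, 0.1562]
eef_rot: [-1.205, -2.901, -0.0]
wrist_force: [0.0, 1.7, -0.9]
gripper_width: 0.0404
gripper_force: 15.0
```

```bash
python3 -c "
from h import *
go(.5958,.1907,.1447,135)"
```

```text
t 21.45 tcp [0.597  0.1912 0.1562] rot [-1.2048e+00 -2.9014e+00 -1.0000e-04] w 0.04038120757486255
go [ 0.05 -0.12  1.15] [ 0.  -0.  -0.1] rows 0.2 F [ 0.   1.7 -0.9] gf 14.999948458280414
```

step_arm:
  steps:
    - [[0, -0.1, 0, 0, 0, 0], [0, -0.1, 0.5, 0, 0, 0], [0, -0.1, 0.9, 0, 0, 0], [0, -0.1, 1.15, 0, 0, 0], [0, -0.1, 1.15, 0, 0, 0], [0, -0.1, 1.15, 0, 0, 0]]

```text
time_s: 22.2
tool_pos: [0.5963, 0.1904, 0.1448]
eef_rot: [1.205, 2.901, 0.0]
wrist_force: [-0.2, 0.1, 0.2]
gripper_width: 0.0404
gripper_force: 15.0
```

```bash
python3 -c "
from h import *
go(.5958,.1907,.1447,135)"
```

```text
t 22.2 tcp [0.5963 0.1904 0.1448] rot [1.2049e+00 2.9012e+00 3.0000e-04] w 0.0403917775262428
go [ 0.06 -0.02  0.01] [ 0.01  0.   -0.11] rows 0.0 F [-0.2  0.1  0.2] gf 14.999933982035145
```

step_arm:
  steps:
    - [[0, 0, 0, 0, 0, 0], [0, 0, 0, 0, 0, 0], [0, 0, 0, 0, 0, 0], [0, 0, -3, 0, 0, 0], [-3, 0, -8, 0, 0, 0], [-6, 0, -9.5, 0, 0, 0], [-6, 0, -9.5, 0, 0, 0], [-6, 0, -9.5, 0, 0, 0], [-6, 0, -9.5, 0, 0, 0]]
  grip: 0.3

```text
time_s: 23.32
tool_pos: [0.6373, 0.149, 0.2389]
eef_rot: [-1.201, -2.901, 0.001]
wrist_force: [-0.6, -0.1, -0.2]
gripper_width: 0.064
gripper_force: 0.0
```

```bash
python3 - <<'E'
from h import *
s=st();d=get('wrist','w14.png');a=get('scene','s14.png')
P=np.array([.5963,.1915,.145]);u=np.array([-.707,.707,0]);v=np.array([.707,.707,0])
def pr(zz,r): return proj(d,[P+[0,0,zz]+k*r for k in(u,-u,v,-v)]).round(1).tolist()
print('oring',pr(.003,.021));print('rim12.5',pr(.010,.0125));print('rim10',pr(.010,.010))
c=proj(d,P+[0,0,.01])[0].round().astype(int);print(c)
g=d['frame'].mean(axis=2).astype(int);x,y=c
print('row',x-45,g[y-2:y+3,x-45:x+46].mean(axis=0).astype(int).tolist());print('col',y-45,g[y-45:y+46,x-2:x+3].mean(axis=1).astype(int).tolist())
# scene: dark O-ring under mask
q=proj(a,[[.5963,.1915,z] for z in(.094,.1,.145,.151,.155)]);print(q.round(1).tolist())
G=a['frame'].mean(axis=2).astype(int);x,y=q[3].round().astype(int)
for dx in(-10,-5,0,5,10): print(dx,y-14,G[y-14:y+20,x+dx].tolist())
E
```

```text
t 23.325 tcp [0.6373 0.149  0.2389] rot [-1.2013e+00 -2.9012e+00  9.0000e-04] w 0.06400912419708865
oring [[257.1, 87.4], [257.1, 147.3], [286.6, 118.0], [227.6, 118.0]]
rim12.5 [[257.1, 100.1], [257.1, 136.8], [275.2, 118.7], [239.0, 118.7]]
rim10 [[257.1, 103.8], [257.1, 133.2], [271.5, 118.6], [242.6, 118.7]]
[257 119]
row 212 [129, 142, 141, 139, 152, 164, 168, 169, 169, 167, 156, 124, 94, 118, 134, 131, 100, 61, 51, 50, 51, 48, 46, 61, 117, 173, 195, 193, 185, 191, 203, 174, 116, 68, 58, 57, 58, 58, 60, 59, 59, 58, 59, 59, 58, 58, 58, 60, 58, 59, 57, 56, 48, 41, 35, 35, 35, 35, 58, 135, 194, 199, 190, 190, 204, 201, 155, 86, 45, 45, 49, 49, 48, 46, 72, 117, 139, 154, 165, 167, 158, 135, 122, 118, 119, 117, 117, 118, 126, 144, 194]
col 74 [200, 195, 199, 211, 210, 182, 146, 171, 193, 198, 196, 195, 189, 176, 148, 110, 74, 49, 48, 49, 51, 46, 44, 54, 105, 164, 190, 179, 158, 177, 197, 208, 157, 85, 63, 59, 59, 58, 61, 59, 60, 58, 60, 59, 59, 59, 59, 58, 55, 52, 54, 57, 54, 47, 40, 37, 53, 86, 114, 121, 125, 161, 185, 157, 134, 136, 126, 88, 47, 30, 33, 32, 33, 34, 56, 101, 132, 14
[... 289 characters left out ...]
9, 137]
-5 132 [126, 125, 125, 127, 126, 122, 125, 123, 122, 119, 114, 94, 84, 100, 120, 141, 141, 109, 61, 53, 78, 110, 120, 114, 115, 117, 121, 120, 121, 125, 124, 127, 125, 122]
0 132 [127, 125, 123, 124, 129, 124, 127, 126, 123, 127, 130, 131, 115, 107, 120, 150, 168, 156, 147, 127, 67, 38, 78, 106, 118, 123, 127, 127, 130, 130, 126, 129, 125, 127]
5 132 [130, 132, 133, 133, 127, 123, 128, 123, 125, 122, 107, 92, 102, 109, 136, 172, 171, 131, 107, 73, 37, 53, 83, 100, 108, 108, 110, 115, 115, 118, 118, 115, 116, 114]
10 132 [141, 142, 140, 140, 127, 123, 134, 161, 188, 178, 141, 115, 125, 122, 96, 70, 72, 95, 135, 155, 158, 152, 140, 140, 146, 160, 157, 128, 108, 111, 107, 120, 151, 179]
```

The small ring's O-ring measures centred and level in the reducer: edges at columns 228 and 286, rows 89 and 148. On to the gauge.

```bash
python3 -c "
from h import *
go(.385,.303,.18,90)"
```

```text
t 23.425 tcp [0.6376 0.1487 0.2391] rot [-1.2019e+00 -2.9014e+00  9.0000e-04] w 0.06426779163086002
go [28.76 -6.95  5.94] [-7.0e-02 -2.0e-02  4.5e+01] rows 4.8 F [-0.1  1.5  0.2] gf 0.0
```

step_arm:
  steps:
    - [[6, -1.5, 0, 0, 0, 9], [12, -3, 0, 0, 0, 18], [18, -4.5, 0, 0, 0, 27], [24, -6, 2, 0, 0, 36], [28.7, -6.9, 5, 0, 0, 45], [28.7, -6.9, 6, 0, 0, 45], [28.7, -6.9, 6, 0, 0, 45], [28.7, -6.9, 6, 0, 0, 45]]

```text
time_s: 24.42
tool_pos: [0.3886, 0.3022, 0.1802]
eef_rot: [2.225, 2.218, 0.001]
wrist_force: [0.5, -0.2, 0.6]
gripper_width: 0.0644
gripper_force: 0.0
```

```bash
python3 - <<'E'
from h import *
s=st();d=get('wrist','w15.png')
q=proj(d,[[.385,.303,.084],[.385,.303,.081],[.403,.303,.081],[.385,.321,.081],[.385,.303,0]]).round(1);print(q.tolist())
g=d['frame'].mean(axis=2).astype(int);x,y=q[0].astype(int);print(g.shape,d['frame'][y-15,x])
print('row',x-60,g[y-2:y+3,x-60:x+61].mean(axis=0).astype(int).tolist());print('col',y-70,g[y-70:y+71,x-2:x+3].mean(axis=1).astype(int).tolist())
E
```

```text
t 24.425 tcp [0.3886 0.3022 0.1802] rot [2.2250e+00 2.2178e+00 1.4000e-03] w 0.06436480532375839
[[252.1, 194.7], [252.2, 193.6], [275.3, 193.5], [252.0, 171.1], [253.1, 170.9]]
(384, 512) [59 59 58]
row 192 [52, 52, 51, 53, 53, 51, 52, 52, 51, 53, 53, 53, 53, 50, 51, 51, 53, 50, 50, 52, 51, 51, 51, 50, 51, 50, 52, 51, 51, 51, 51, 49, 54, 71, 103, 128, 141, 146, 146, 146, 145, 145, 146, 146, 144, 139, 128, 110, 87, 73, 65, 55, 51, 48, 52, 59, 68, 80, 95, 119, 144, 165, 179, 185, 170, 157, 152, 147, 145, 145, 144, 144, 144, 143, 141, 130, 107, 76, 57, 51, 51, 52, 52, 50, 53, 48, 52, 53, 52, 50, 53, 50, 53, 50, 52, 52, 51, 50, 51, 51, 51, 51, 51, 51, 50, 52, 50, 55, 68, 73, 77, 74, 75, 75, 75, 77, 76, 76, 76, 77, 75]
col 124 [72, 71, 69, 76, 74, 71, 71, 71, 72, 71, 71, 70, 70, 70, 70, 71, 70, 70, 71, 73, 74, 99, 160, 205, 211, 186, 172, 164, 143, 132, 140, 125, 91, 80, 79, 83, 83, 84, 85, 90, 117, 153, 165, 144, 133, 133, 134, 133, 132, 130, 125, 118, 111, 104, 90, 73, 58, 47, 42, 43, 39, 37, 35, 38, 44, 48, 54, 65, 86, 113, 145, 170, 188, 198, 200, 200, 199, 197, 197, 197, 196, 195, 189, 162, 111, 63, 53, 51, 53, 50, 51, 50, 54, 65, 76, 79, 75, 76, 76, 76, 77, 76, 76, 78, 75, 74, 76, 75, 77, 75, 76, 76, 77, 76, 77, 76, 77, 74, 75, 77, 74, 76, 77, 77, 77, 75, 77, 77, 77, 75, 76, 76, 76, 77, 77, 77, 77, 77, 77, 77, 77]
```

step_arm:
  steps:
    - [[0.6, -0.6, 2, 0, 0, 0], [0.6, -0.6, 5, 0, 0, 0], [0.6, -0.6, 5, 0, 0, 0], [0.6, -0.6, 5, 0, 0, 0]]

```text
time_s: 24.98
tool_pos: [0.3821, 0.3088, 0.1307]
eef_rot: [-2.225, -2.218, -0.002]
wrist_force: [1.1, -0.6, 0.7]
gripper_width: 0.0641
gripper_force: 0.0
```

```bash
python3 - <<'E'
from h import *
s=st();d=get('wrist','w16.png')
P=np.array([.381,.3093,.081])
q=proj(d,[P,P+[.018,0,0],P-[.018,0,0],P+[0,.018,0],P-[0,.018,0]]).round(1);print(q.tolist())
g=d['frame'].mean(axis=2).astype(int);x,y=q[0].astype(int)
print('row',x-50,g[y-2:y+3,x-50:x+51].mean(axis=0).astype(int).tolist());print('col',y-60,g[y-60:y+61,x-2:x+3].mean(axis=1).astype(int).tolist())
go(.381,.3093,.038,90)
E
```

```text
t 24.975 tcp [0.3821 0.3088 0.1307] rot [-2.2245e+00 -2.2180e+00 -1.8000e-03] w 0.06413104829368448
[[255.1, 215.9], [283.1, 215.8], [227.1, 216.0], [255.0, 188.9], [255.3, 241.7]]
row 205 [46, 45, 44, 47, 45, 45, 45, 46, 45, 47, 45, 47, 46, 43, 46, 44, 45, 46, 47, 46, 45, 47, 63, 100, 120, 128, 129, 130, 130, 130, 124, 104, 78, 55, 41, 37, 31, 27, 23, 19, 19, 18, 15, 15, 15, 15, 21, 25, 23, 24, 26, 26, 27, 28, 27, 26, 30, 30, 39, 44, 49, 56, 68, 86, 112, 146, 165, 148, 133, 129, 129, 129, 129, 128, 129, 128, 124, 108, 77, 52, 45, 46, 44, 45, 45, 45, 47, 47, 47, 45, 43, 44, 44, 46, 47, 46, 46, 42, 46, 46, 45]
col 155 [43, 42, 42, 41, 39, 41, 53, 85, 129, 154, 159, 158, 158, 157, 155, 138, 111, 115, 148, 158, 113, 76, 71, 72, 72, 72, 72, 72, 73, 73, 72, 72, 73, 73, 78, 95, 113, 121, 120, 120, 120, 119, 118, 108, 88, 64, 48, 43, 37, 32, 28, 31, 29, 29, 25, 26, 26, 21, 21, 23, 24, 27, 30, 35, 32, 34, 32, 29, 31, 30, 33, 36, 44, 63, 82, 108, 141, 161, 170, 170, 171, 170, 170, 170, 170, 165, 149, 113, 81, 68, 68, 68, 65, 66, 66, 68, 68, 68, 68, 66, 67, 70, 65, 67, 68, 67, 67, 67, 69, 68, 67, 66, 69, 69, 65, 62, 57, 54, 59, 67, 73]
t 25.025 tcp [0.3822 0.309  0.1309] rot [2.2245 2.2182 0.0029] w 0.06432437224965439
go [ 0.02 -0.14  9.29] [ 0.08 -0.07 -0.16] rows 1.5 F [-0.1  0.1 -0.1] gf 0.0
```

step_arm:
  steps:
    - [[0, -0.1, 3, 0, 0, 0], [0, -0.1, 6.5, 0, 0, 0], [0, -0.1, 8.8, 0, 0, 0], [0, -0.1, 9.3, 0, 0, 0], [0, -0.1, 9.3, 0, 0, 0], [0, -0.1, 9.3, 0, 0, 0]]

```text
time_s: 25.78
tool_pos: [0.3811, 0.3092, 0.038]
eef_rot: [2.223, 2.219, 0.004]
wrist_force: [-0.6, 0.1, 0.6]
gripper_width: 0.0641
gripper_force: 0.0
```

step_arm:
  steps:
    - [[0, 0, 0, 0, 0, 0], [0, 0, 0, 0, 0, 0], [0, 0, 0, 0, 0, 0], [0, 0, 0, 0, 0, 0], [0, 0, 0, 0, 0, 0], [0, 0, 0, 0, 0, 0], [0, 0, 0, 0, 0, 0]]
  grip: 0.75
  grip_force: 25

```text
time_s: 26.65
tool_pos: [0.3804, 0.3086, 0.0369]
eef_rot: [2.224, 2.219, 0.001]
wrist_force: [1.0, 0.5, 3.0]
gripper_width: 0.0355
gripper_force: 25.0
```

step_arm:
  steps:
    - [[0, 0, -1, 0, 0, 0], [0, 0, -3, 0, 0, 0], [0, 0, -7, 0, 0, 0], [0, 0, -11, 0, 0, 0], [0, 0, -15, 0, 0, 0], [0, 0, -19, 0, 0, 0], [0, 0, -21.5, 0, 0, 0], [0, 0, -21.5, 0, 0, 0]]

```text
time_s: 27.65
tool_pos: [0.3807, 0.3095, 0.2541]
eef_rot: [2.222, 2.218, 0.007]
wrist_force: [0.7, 1.0, -2.6]
gripper_width: 0.0355
gripper_force: 25.0
```

```bash
python3 -c "
from h import *
go(.638,.148,.25,135)"
```

```text
t 27.65 tcp [0.3807 0.3095 0.2541] rot [2.2219 2.2184 0.0066] w 0.03552553077565735
go [-16.11  25.75   0.49] [ 2.700e-01  1.000e-02 -4.509e+01] rows 4.9 F [ 0.7  1.  -2.6] gf 24.98805731534958
```

step_arm:
  steps:
    - [[-1.6, 2.6, 0, 0, 0, -5], [-4, 6.5, 0, 0, 0, -12], [-6.5, 10.4, 0, 0, 0, -19], [-9, 14.4, 0, 0, 0, -26], [-11.5, 18.4, 0, 0, 0, -33], [-13.8, 22, 0, 0, 0, -40], [-15.5, 24.8, 0, 0, 0, -44], [-16.1, 25.7, 0.3, 0, 0, -45], [-16.1, 25.7, 0.3, 0, 0, -45], [-16.1, 25.7, 0.3, 0, 0, -45]]

```text
time_s: 28.9
tool_pos: [0.6352, 0.1488, 0.2486]
eef_rot: [-1.201, -2.902, 0.0]
wrist_force: [-0.3, 0.3, -2.8]
gripper_width: 0.0356
gripper_force: 25.0
```

```bash
cat > m.py <<'E'
from h import *
import sys
go(.596,.1905,.20,135)
d=get('wrist','w%s.png'%sys.argv[1])
u=np.array([-.707,.707,0]);v=np.array([.707,.707,0]);P=np.array([.596,.1905,.145])
def four(C,r,ks): return proj(d,[C]+[C+k*r for k in ks]).round(1).tolist()
print('oring f,b,r,l',four(P+[0,0,.003],.021,(u,-u,v,-v)))
s=telemetry.read_state();M=Rm(s['eef_rot']);t=np.array(s['tool_pos'])
x,y=M[:,0],M[:,1];z=M[:,2]
B=t+z*.0369;T=t-z*.044
print('gauge flange bottom(r20) f,r,l',four(B,.02,(x,y,-y)),'top-of-flange',four(B-z*.005,.02,(x,y,-y)));print('body top(r18) f,r,l',four(T,.018,(x,y,-y)))
g=d['frame'].mean(axis=2).astype(int)
c=proj(d,P+[0,0,.003])[0].round().astype(int)
print('port row',c[1],c[0]-45,g[c[1]-1:c[1]+2,max(c[0]-45,0):c[0]+46].mean(axis=0).astype(int).tolist())
print('col',c[0],60,g[60:300,c[0]-2:c[0]+3].mean(axis=1).astype(int).tolist())
b=proj(d,B+x*.012)[0].round().astype(int)
print('gauge row',b[1],195,g[b[1]-1:b[1]+2,195:320].mean(axis=0).astype(int).tolist())
E
python3 m.py 17
```

```text
t 28.9 tcp [0.6352 0.1488 0.2486] rot [-1.2014e+00 -2.9015e+00  1.0000e-04] w 0.03564651191877183
go [5.71 0.18 4.87] [-0.03 -0.06  0.02] rows 1.2 F [-0.3  0.3 -2.8] gf 24.988410472869873
oring f,b,r,l [[257.9, 119.6], [257.9, 90.2], [257.9, 147.8], [286.2, 119.6], [229.5, 119.6]]
gauge flange bottom(r20) f,r,l [[255.4, 223.8], [255.3, 192.1], [288.4, 223.8], [222.4, 223.8]] top-of-flange [[255.4, 226.9], [255.3, 194.5], [289.2, 226.9], [221.6, 226.9]]
body top(r18) f,r,l [[254.6, 301.4], [254.4, 258.9], [301.7, 301.2], [207.5, 301.3]]
port row 120 213 [55, 94, 123, 132, 133, 144, 163, 173, 175, 177, 176, 173, 155, 113, 92, 126, 141, 135, 104, 62, 51, 52, 54, 52, 48, 71, 139, 193, 203, 185, 183, 198, 200, 157, 87, 46, 45, 39, 47, 50, 45, 44, 44, 50, 46, 46, 48, 45, 44, 46, 49, 43, 39, 38, 33, 33, 36, 35, 44, 89, 160, 203, 200, 198, 210, 207, 168, 101, 51, 43, 48, 50, 50, 51, 77, 125, 144, 161, 175, 171, 153, 132, 122, 121, 121, 121, 120, 133, 164, 202, 234]
col 258 60 [224, 240, 244, 244, 240, 230, 208, 183, 155, 144, 169, 195, 207, 208, 208, 207, 202, 195, 199, 211, 209, 180, 148, 1
[... 819 characters left out ...]
 77, 58, 59, 67, 70, 70, 71, 75, 80, 77, 78, 78, 81, 84, 86, 87, 87, 87, 88, 89, 89, 89, 88, 87, 87, 86, 85, 84, 81]
gauge row 205 195 [214, 213, 212, 213, 213, 211, 206, 199, 191, 168, 136, 101, 79, 67, 66, 64, 65, 65, 64, 65, 64, 64, 66, 68, 66, 67, 66, 64, 65, 64, 66, 63, 65, 67, 77, 94, 118, 137, 146, 150, 151, 152, 151, 152, 154, 154, 152, 153, 154, 153, 154, 153, 153, 154, 153, 155, 155, 154, 154, 155, 156, 157, 157, 156, 156, 156, 156, 156, 155, 154, 154, 154, 153, 153, 151, 150, 153, 151, 150, 151, 152, 152, 152, 151, 152, 150, 142, 124, 103, 81, 70, 64, 64, 65, 65, 64, 63, 63, 62, 65, 63, 64, 64, 65, 63, 66, 63, 64, 66, 66, 63, 64, 65, 65, 66, 67, 64, 60, 49, 42, 45, 44, 42, 42, 41]
```

step_arm:
  steps:
    - [[2, 0.1, 0, 0, 0, 0], [4, 0.2, 0, 0, 0, 0], [5.4, 0.2, 1.5, 0, 0, 0], [5.6, 0.2, 3.5, 0, 0, 0], [5.6, 0.2, 4.3, 0, 0, 0], [5.6, 0.2, 4.3, 0, 0, 0], [5.6, 0.2, 4.3, 0, 0, 0]]

```text
time_s: 29.82
tool_pos: [0.5994, 0.1877, 0.2059]
eef_rot: [1.207, 2.9, 0.001]
wrist_force: [0.4, -1.0, -1.5]
gripper_width: 0.0357
gripper_force: 25.0
```

```bash
python3 m.py 18 | grep -v row
```

```text
t 29.825 tcp [0.5994 0.1877 0.2059] rot [1.2066e+00 2.9005e+00 8.0000e-04] w 0.03572362670387219
oring f,b,r,l [[254.5, 205.6], [254.3, 174.6], [254.7, 234.9], [286.3, 205.5], [222.8, 205.7]]
gauge flange bottom(r20) f,r,l [[255.4, 223.3], [255.4, 191.6], [288.4, 223.3], [222.4, 223.4]] top-of-flange [[255.4, 226.4], [255.3, 194.0], [289.2, 226.4], [221.6, 226.4]]
body top(r18) f,r,l [[254.6, 300.7], [254.4, 258.2], [301.7, 300.5], [207.5, 300.6]]
col 255 60 [79, 78, 78, 79, 78, 82, 82, 82, 80, 78, 75, 78, 77, 77, 79, 77, 78, 80, 79, 77, 79, 78, 78, 76, 77, 75, 77, 77, 76, 76, 77, 77, 78, 78, 78, 77, 76, 77, 76, 75, 77, 75, 76, 76, 74, 68, 57, 51, 55, 90, 149, 194, 213, 220, 221, 222, 220, 219, 219, 220, 221, 221, 218, 201, 165, 143, 145, 143, 128, 119, 126, 150, 169, 175, 174, 174, 174, 174, 171, 168, 171, 185, 199, 205, 208, 210, 213, 214, 213, 205, 178, 114, 99, 148, 175, 180, 178, 178, 179, 178, 178, 174, 164, 154, 152, 152, 153, 153, 153, 153, 152, 153, 152, 147, 138, 138, 126, 79, 46, 44, 45, 45, 43, 44, 58, 98, 148, 185, 202, 194, 167, 152, 153, 143, 155, 177, 182, 182, 182, 182, 181, 181, 181, 181, 182, 184, 183, 175, 157, 138, 123, 120, 112, 122, 155, 189, 194, 151, 104, 90, 89, 89, 88, 87, 87, 89, 87, 89, 88, 88, 89, 88, 88, 89, 88, 89, 90, 89, 90, 89, 90, 89, 89, 89, 89, 89, 89, 90, 89, 90, 87, 89, 90, 90, 88, 91, 90, 93, 102, 122, 139, 143, 139, 136, 132, 131, 131, 132, 130, 130, 120, 95, 74, 74, 82, 88, 88, 86, 92, 99, 96, 96, 97, 101, 101, 105, 108, 108, 109, 108, 109, 108, 108, 108, 107, 106, 105, 106, 104, 101]
```

step_arm:
  steps:
    - [[0.3, 0, 0, 0, 0, 0], [0.3, 0, 0.4, 0, 0, 0], [0.3, 0, 0.7, 0, 0, 0], [0.3, 0, 0.7, 0, 0, 0], [0.3, 0, 0.7, 0, 0, 0]]

```text
time_s: 30.5
tool_pos: [0.5967, 0.1902, 0.1987]
eef_rot: [-1.205, -2.901, -0.0]
wrist_force: [0.8, -0.2, -1.9]
gripper_width: 0.0354
gripper_force: 25.0
```

```bash
python3 -c "
from h import *
go(.5963,.1902,.1885,135)"
```

```text
t 30.5 tcp [0.5967 0.1902 0.1987] rot [-1.2050e+00 -2.9013e+00 -1.0000e-04] w 0.03541624056974845
go [ 0.02 -0.03  1.02] [ 0.   -0.   -0.11] rows 0.2 F [ 0.8 -0.2 -1.9] gf 24.988203048706055
```

step_arm:
  steps:
    - [[0, 0, 0.3, 0, 0, 0], [0, 0, 0.5, 0, 0, 0], [0, 0, 0.7, 0, 0, 0], [0, 0, 0.85, 0, 0, 0], [0, 0, 0.95, 0, 0, 0], [0, 0, 1, 0, 0, 0], [0, 0, 1, 0, 0, 0]]

```text
time_s: 31.38
tool_pos: [0.5967, 0.1902, 0.1887]
eef_rot: [1.205, 2.901, -0.0]
wrist_force: [0.7, 0.2, -3.3]
gripper_width: 0.0354
gripper_force: 25.0
```

step_arm:
  steps:
    - [[0, 0, 0.05, 0, 0, 0], [0, 0, 0.1, 0, 0, 0], [0, 0, 0.12, 0, 0, 0], [0, 0, 0.12, 0, 0, 0]]

```text
time_s: 31.88
tool_pos: [0.5967, 0.1903, 0.188]
eef_rot: [1.205, 2.901, 0.0]
wrist_force: [-0.5, -1.3, 1.0]
gripper_width: 0.0356
gripper_force: 25.0
```

step_arm:
  steps:
    - [[0, 0, 0, 0, 0, 0], [0, 0, 0, 0, 0, 0], [0, 0, 0, 0, 0, 0], [0, 0, 0, 0, 0, 0]]
  grip: 0.35

```text
time_s: 32.38
tool_pos: [0.5967, 0.1903, 0.1875]
eef_rot: [1.205, 2.901, 0.0]
wrist_force: [0.1, 0.2, -0.2]
gripper_width: 0.0595
gripper_force: 0.0
```

step_arm:
  steps:
    - [[0, 0, -2, 0, 0, 0], [0, 0, -6, 0, 0, 0], [0, 0, -10, 0, 0, 0], [-4, 0, -12, 0, 0, 0], [-8, 0, -12, 0, 0, 0], [-8, 0, -12, 0, 0, 0], [-8, 0, -12, 0, 0, 0]]

```text
time_s: 33.25
tool_pos: [0.6527, 0.1344, 0.3084]
eef_rot: [-1.204, -2.901, -0.002]
wrist_force: [-0.9, -0.5, -0.7]
gripper_width: 0.0596
gripper_force: 0.0
```

```bash
python3 - <<'E'
from h import *
s=st();d=get('wrist','w19.png');a=get('scene','s19.png');b=get('top','t19.png')
P=np.array([.5965,.191,0])
for n,i in(('wrist',d),('scene',a),('top',b)):
    print(n,'z .235,.232,.151,.145,.100,.094:',proj(i,[P+[0,0,z] for z in(.235,.232,.151,.145,.100,.094)]).round(1).tolist())
# scene silhouette / axis: centre of bright stack per row
g=a['frame'].mean(axis=2).astype(int);q=proj(a,[P+[0,0,z] for z in(.235,.094)])
for y in range(int(q[0][1])-4,int(q[1][1])+6,3):
    x=int(q[0][0]+(q[1][0]-q[0][0])*(y-q[0][1])/(q[1][1]-q[0][1]));print(y,x-22,g[y,x-22:x+23].tolist())
def tcirc(i,z):
    g=i['frame'].mean(axis=2).astype(int);c=proj(i,P+[0,0,z])[0].round().astype(int)
    print(c,'row',g[c[1]-1:c[1]+2,c[0]-45:c[0]+46].mean(axis=0).astype(int).tolist(),'col',g[max(c[1]-45,0):c[1]+46,c[0]-1:c[0]+2].mean(axis=1).astype(int).tolist())
tcirc(d,.232);tcirc(b,.232)
E
```

```text
t 33.25 tcp [0.6527 0.1344 0.3084] rot [-1.2043e+00 -2.9013e+00 -1.9000e-03] w 0.059553689698038176
wrist z .235,.232,.151,.145,.100,.094: [[255.4, 87.2], [255.4, 87.3], [255.6, 88.8], [255.6, 88.8], [255.7, 89.3], [255.8, 89.4]]
scene z .235,.232,.151,.145,.100,.094: [[313.7, 112.5], [313.6, 113.8], [310.8, 146.5], [310.7, 148.8], [309.3, 165.1], [309.1, 167.2]]
top z .235,.232,.151,.145,.100,.094: [[266.2, 108.4], [266.2, 108.9], [266.8, 121.6], [266.8, 122.5], [267.1, 128.6], [267.1, 129.4]]
108 292 [233, 232, 233, 232, 231, 232, 233, 233, 231, 225, 183, 118, 101, 136, 149, 166, 183, 191, 196, 201, 204, 206, 202, 194, 191, 191, 190, 187, 183, 182, 180, 182, 178, 175, 157, 132, 139, 157, 160, 153, 151, 143, 140, 146, 142]
111 291 [235, 233, 234, 234, 233, 233, 232, 234, 233, 230, 205, 140, 80, 87, 119, 126, 123, 121, 115, 107, 108, 95, 79, 67, 55, 57, 90, 122, 151, 155, 149, 135, 131, 134, 137, 135, 130, 135, 142, 145, 148, 153, 158, 156, 160]
114 291 [181, 184, 189, 193, 198, 200, 199, 205, 204, 189, 152, 101, 70, 85, 116, 122, 130, 141, 131, 92, 55, 26, 21, 16, 20, 15, 27, 46, 79
[... 5088 characters left out ...]
33, 34, 34, 35, 34, 34, 34, 35, 34, 35, 34, 34, 34, 35, 36, 37, 37, 38, 36, 35, 51, 103, 143, 149, 146, 126, 76, 32, 18, 17, 17, 17, 19, 30, 64, 116, 145, 148, 144, 115, 62, 40, 39, 39, 38, 35, 34, 36, 35, 36, 38, 38, 37, 38, 37, 37, 38, 38, 38, 38, 38, 38, 37, 37, 37, 37, 37, 37, 38, 38, 38, 38, 38, 40, 42] col [83, 86, 87, 87, 87, 87, 88, 87, 86, 86, 88, 89, 90, 89, 89, 89, 90, 91, 91, 88, 81, 72, 65, 50, 33, 25, 21, 21, 22, 22, 25, 24, 21, 23, 36, 82, 139, 153, 158, 138, 95, 37, 19, 17, 17, 18, 18, 21, 34, 80, 145, 152, 142, 100, 48, 40, 39, 40, 41, 56, 77, 70, 99, 120, 121, 103, 55, 56, 77, 89, 90, 91, 97, 113, 120, 116, 93, 55, 98, 146, 164, 156, 131, 125, 142, 134, 108, 85, 67, 67, 74]
```

```bash
python3 -c "
from h import *
a=get('top');import cv2
b=cv2.imread('pics/t19.png')[:,:,::-1].astype(int)
print('change',np.abs(a['frame'].astype(int)-b)[80:160,230:310].mean())
print(job.job_done())"
```

```text
change 0.585625
the job is handed in; nothing more can be done
None
```

The full stack is built in the order asked and handed in at about 33 s: large ring, reducer, small ring and gauge head all measured home, centred and upright, though I viewed 15 pictures against the limit of 14, and the blank caps and clamps were never touched.

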